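# Put the oil tubes away in the bedside organiser

## Robot

A 6-joint arm with a two-finger parallel gripper is mounted at the origin on the work surface. World frame = base frame: x ahead of the robot, y to its left, z up, the work surface at z = 0. Lengths are in m, angles in rad, forces in N, time in s.
With the tool pointing down it reaches from about 0.375 to 0.975 m from the base axis. Payload 3.8 kg.
Tool frame: the origin (TCP) lies between the finger pads; the fingertips stand 22 mm ahead of it and the grasp point (between the pads) lies 3 mm ahead of it; z points along the fingers, x is the direction in which the jaws open and shut, and the axes are right-handed (so a half turn about z gives the same grasp; the last joint's range is limited). The gripper opens to 88 mm and grips with 3 to 60 N. Pads are 18 mm wide; open, the fingers measure 123 mm over their backs; the gripper's body (75 mm by 187 mm) begins 45 mm behind the grasp point.
Start: joints at [1.121, 0.264, 1.604, -0, 1.274, -0.037], TCP at [0.271, 0.618, 0.261] pointing down, gripper open.
Joint ranges: [-2.63, 2.63], [-0.94, 2.18], [0.31, 2.57], [-1.31, 4.45], [0, 2.66], [-2.55, 2.55]. Speed limits (rad/s): [2.57, 2.57, 3.14, 3.14, 3.14, 3.14].

## Interface

Orientations are given as a 3x3 rotation matrix whose columns are the frame's x, y, z axes.
In Python, from cell import manip gives the robot as it stands. The module is installed in compiled form; this text tells all that it offers.
- The arm moves only by the tool carry_out, never from a script. Its argument "increments" is a list of rows, each an object of numbers: "tx", "ty", "tz": the shift along the tool's x, y, z in m; "rx", "ry", "rz": the turn, a rotation vector about the tool's x, y, z in rad. In form: [{"tx": .., "ty": .., "tz": .., "rx": .., "ry": .., "rz": ..}, ...]. A call has 1 to 8 rows; each row shifts and turns the commanded pose from where the row before left it, along the tool's axes as they then stand; what a row does not reach is not made up. A row lasts 1/8 s, in which the tool goes at most 62.5 mm and 10.7 degrees, less where a joint would pass 70% of its speed; a pose out of reach is approached as far as the arm can. A call is refused whole if a number of a shift passes 0.0625 or a number of a turn 0.188, either way. A call with a gripper value outside its range is refused whole. "jaw" is the closure, from -1 (fully open) to 1 (shut), set as the call begins (left out, the last holds). The fingers move at their own pace and stop on an object; the grip force is fixed at half the most. Time passes only in rows, so rows that do not move let the fingers close. It gives the time, the measured TCP pose, the force and the opening at its end, in the units of the state.
- manip.observe(): the state, without advancing time (a new reading comes with each control period).
- manip.grab_frame(name): name is "scene" or "top" or "wrist"; returns (picture, depth): 384x512x3 uint8, red, green, blue; 384x512 float32, m along the optical axis (not along the pixel's ray), 0 where there is no reading.
- manip.calibration(name): a dict with "fx", "fy", "cx", "cy" (pixels), "distortion" ([k1, k2, p1, p2, k3] as OpenCV has them; the pictures are not rectified), "origin" and "orientation" of the camera in the world. Camera axes: x right, y down, z forward; pixel columns grow to the right and rows downward; lengths in m; the calibration is good to about 2 mm. A picture is of the moment at which its call begins: read the wrist's pose just before it. calibration takes no time and is no camera call; for the wrist camera it gives the pose at the moment of the call.
- manip.close_job(): hands the job in, once; it reports no verdict.
The state is a dict: "time": time; "joints": joint angles; "qvel": joint speeds; "joint_torque": joint torques, N m; "position": TCP position; "tcp_rot": TCP orientation; "wrist_force": force on the tool from outside, world axes, zero at the start; "torque": the same for the moment, N m; "gripper_width": opening from 0.0 (shut) to 1.0 (fully open).
Only numpy, scipy, OpenCV 4.12 (cv2) and the standard library are available. Lean on these libraries where they do the work, as an engineer would, in place of code of your own. Each camera call takes 0.05 s, during which the arm holds its last target. There are 200 camera calls.

## Task

Tidy the nightstand for the night: pull the organiser's drawer right out to its stop, stand every glass oil tube in a well of its own, lowering it gently until it rests on the bottom rather than letting it drop in, and then push the drawer fully home past its click. The mirror compact also goes, lying flat, on the middle of the round cork pad on top of the organiser (any time you like); leave the other things where they are.

Things in the scene. Friction and masses are not known exactly. Their poses are not given: they have to be found in the camera images.
- organiser: Light-wood bedside organiser, fixed on the nightstand: a box 262 mm wide, 190 mm deep, 148 mm high, with one drawer. Origin at the foot of its front face, mid-width. x points horizontally into it (away from its front), z up; the front faces the robot, turned up to 9 degrees. The underside of its top board is 136 mm up: a tube in the drawer standing over 10 mm too high strikes its front edge.
- pad (a point): Middle of the flat round cork pad, 90 mm across, on top of the organiser, 148 mm above the nightstand, 60 mm behind the organiser's front face, mid-width. Axes as the organiser.
- drawer (a joint): How far the drawer is out, m: 0 home, 0.10 at its outer stop; it starts 25 to 40 mm out. It slides along the organiser's x (out = -x), friction about 2 N, and stays where left, but for a click detent: from 26 to 13 mm out a spring catch resists with up to about 10 N, past that it snaps the drawer home. The drawer is 240 mm wide, its flat top 78 mm above the nightstand.
- handle (a point): Middle of the drawer's handle: a level round steel bar 10 mm thick and 120 mm long, 54 mm above the nightstand, 40 mm in front of the drawer's front face (35 mm clear between), on two 8 mm stays 55 mm either side of the middle. Moves with the drawer. Axes as the organiser: y along the bar.
- wells (a point): Centre of the floor of the middle of the drawer's five wells: blind square pits 36 x 36 mm, 62 mm deep (floor 16 mm, mouth 78 mm above the nightstand), in a row across the drawer at y = -88, -44, 0, 44, 88 mm in this frame, all empty at the start. The row is 50 mm behind the drawer's front face: 50 mm in front of the organiser's face when fully out. Moves with the drawer; axes as the organiser.
- tube0_mid (a point): Centre of a roll-on oil tube (half-way up, 55 mm from either end): a plain cylinder of amber glass with a black cap, 28 mm in diameter and 110 mm tall, 50 to 100 g, standing upright on the nightstand, z up its axis. All tubes are alike; three to five of the five are present (absent: None). In a well it stands on the floor and sticks 48 mm out.
- tube1_mid (a point): Centre of a roll-on oil tube (half-way up, 55 mm from either end): a plain cylinder of amber glass with a black cap, 28 mm in diameter and 110 mm tall, 50 to 100 g, standing upright on the nightstand, z up its axis. All tubes are alike; three to five of the five are present (absent: None). In a well it stands on the floor and sticks 48 mm out.
- tube2_mid (a point): Centre of a roll-on oil tube (half-way up, 55 mm from either end): a plain cylinder of amber glass with a black cap, 28 mm in diameter and 110 mm tall, 50 to 100 g, standing upright on the nightstand, z up its axis. All tubes are alike; three to five of the five are present (absent: None). In a well it stands on the floor and sticks 48 mm out.
- tube3_mid (a point): Centre of a roll-on oil tube (half-way up, 55 mm from either end): a plain cylinder of amber glass with a black cap, 28 mm in diameter and 110 mm tall, 50 to 100 g, standing upright on the nightstand, z up its axis. All tubes are alike; three to five of the five are present (absent: None). In a well it stands on the floor and sticks 48 mm out.
- tube4_mid (a point): Centre of a roll-on oil tube (half-way up, 55 mm from either end): a plain cylinder of amber glass with a black cap, 28 mm in diameter and 110 mm tall, 50 to 100 g, standing upright on the nightstand, z up its axis. All tubes are alike; three to five of the five are present (absent: None). In a well it stands on the floor and sticks 48 mm out.
- compact_mid (a point): Centre of the closed mirror compact (half-way up): a steel disc 58 mm in diameter and 22 mm thick with a small hinge barrel at its rim, about 80 g, lying flat on the nightstand, z up.
- dispenser: Bystander, to be left alone: acrylic push-dispenser cup, 78 mm across, 124 mm tall. Origin at the middle of its underside.
- saucer: Bystander, to be left alone: yellow ceramic saucer, 116 mm across, 18 mm high. Origin at the middle of its underside.
- tweezers: Bystander, to be left alone: tweezers set in a flat case, 120 x 45 x 10 mm. Origin at the middle of its underside.
- roller: Bystander, to be left alone: plastic massage roller lying down, 150 mm long, 45 mm thick. Origin at the middle of its underside.
Things that resemble listed ones, but are neither listed nor needed, are in the scene too. What is meant by the part that bears compact_mid is not yellow, and is the larger of those in its own colour. Leave any yellow look-alike of the part that bears tube4_mid alone.

How it is judged:
By the outcome, as a careful person would: the job done as asked, in the order asked, and still so for the second after the job is handed in, with the robot touching nothing.
Of tube0, tube1, tube2, tube3, tube4 only 3 to 5 are there at a start; the rules pass over those that are not, and their reading is None.
At some moment in a run one of compact may be knocked a few centimetres aside while the robot is not near it.
It also fails if it takes over 210 s, if anything falls off the work surface, if the arm or the gripper's body presses on something with over 40 N, if the wrist force passes 120 N, or if a joint passes its speed limit or range.

## Working session

There is one attempt and no reset: what is moved stays moved. The work goes in short steps, Python scripts to look and compute and a tool call to move; the robot and the scene stay as the last step left them, time stands still between calls to the robot, and variables do not carry over. Pictures are saved under pics/ and viewed, about 12 in all and at most 16, crops included, and the job is handed in when it is done.

Besides the shell and the picture viewer there is one more tool, called as a command line: name --argument value ..., lists and objects as JSON in quotes. carry_out: Moves the arm, as the interface text tells. Its arguments: {"type":"object","properties":{"increments":{"type":"array"},"jaw":{"type":"number"}},"required":["increments"]}

```bash
mkdir -p pics; cat > h.py <<'E'
import numpy as np, cv2
from cell import manip
def cal(n):
    c=manip.calibration(n);K=np.array([[c['fx'],0,c['cx']],[0,c['fy'],c['cy']],[0,0,1.]])
    return K,np.array(c['distortion'],float),np.array(c['origin']),np.array(c['orientation'])
def grab(n,f=None):
    C=cal(n);p,d=manip.grab_frame(n)
    if f: cv2.imwrite('pics/'+f+'.png',p[:,:,::-1])
    np.savez('pics/'+(f or n)+'.npz',p=p,d=d,K=C[0],D=C[1],o=C[2],R=C[3])
    return p,d,C
def load(f):
    z=np.load('pics/'+f+'.npz');return z['p'],z['d'],(z['K'],z['D'],z['o'],z['R'])
def ray(C,uv):
    K,D,o,R=C;q=cv2.undistortPoints(np.array(uv,float).reshape(-1,1,2),K,D)[:,0]
    return np.c_[q,np.ones(len(q))]@R.T
def onz(C,uv,z):
    r=ray(C,uv);return C[2]+r*((z-C[2][2])/r[:,2])[:,None]
def cloud(d,C):
    h,w=d.shape;u,v=np.meshgrid(np.arange(w),np.arange(h))
    P=C[2]+ray(C,np.c_[u.ravel(),v.ravel()])*d.reshape(-1,1)
    P[d.ravel()==0]=np.nan
    return P.reshape(h,w,3)
E
python3 - <<'E'
from h import *
s=manip.observe();print(s)
a=grab('scene','s0')[0];b=grab('top','t0')[0]
for n in('scene','top'):
    C=cal(n);print(n,C[0][0,0],C[2],C[3].round(3).tolist())
cv2.imwrite('pics/c0.png',cv2.resize(np.vstack([a,b])[:,:,::-1],(800,1200))[:,:])
E
```

```text
{'time': 0.0, 'joints': array([ 1.12111105e+00,  2.64721879e-01,  1.60536816e+00, -3.31191604e-05,
        1.27371949e+00, -3.69266404e-02]), 'qvel': array([ 2.01629422e-04,  5.75983844e-04,  3.46801400e-04,  2.55797361e-04,
        1.54782100e-03, -5.80442810e-05]), 'joint_torque': array([-1.84627395e-03, -5.02122116e+01, -3.56861472e+01,  7.26622506e-02,
        2.97904050e-02, -1.52156058e-04]), 'position': array([0.27050435, 0.6176969 , 0.25941219]), 'tcp_rot': array([[ 4.01127865e-01,  9.16021594e-01, -9.35117239e-04],
       [ 9.16019390e-01, -4.01128952e-01, -2.01025058e-03],
       [-2.21653554e-03, -5.02179980e-05, -9.99997542e-01]]), 'wrist_force': array([-0.35848586,  0.54949834,  0.58509557]), 'torque': array([-0.01750161,  0.01876623,  0.04674729]), 'gripper_width': 1.000323036407452}
scene 482.6428914926972 [1.28491295 0.20711984 1.08972748] [[-0.246, 0.766, -0.594], [0.969, 0.19, -0.156], [-0.007, -0.614, -0.789]]
top 355.26104680807936 [0.41791342 0.02238294 1.13397561] [[-0.022, -0.989, 0.143], [-1.0, 0.022, -0.005], [0.001, -0.143, -0.99]]
```

```bash
python3 -c "
import cv2
for n in('s0','t0'): cv2.imwrite('pics/'+n+'b.png',cv2.resize(cv2.imread('pics/'+n+'.png'),(800,600),interpolation=cv2.INTER_CUBIC))"
```

```text
(no output)
```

View pics/s0b.png

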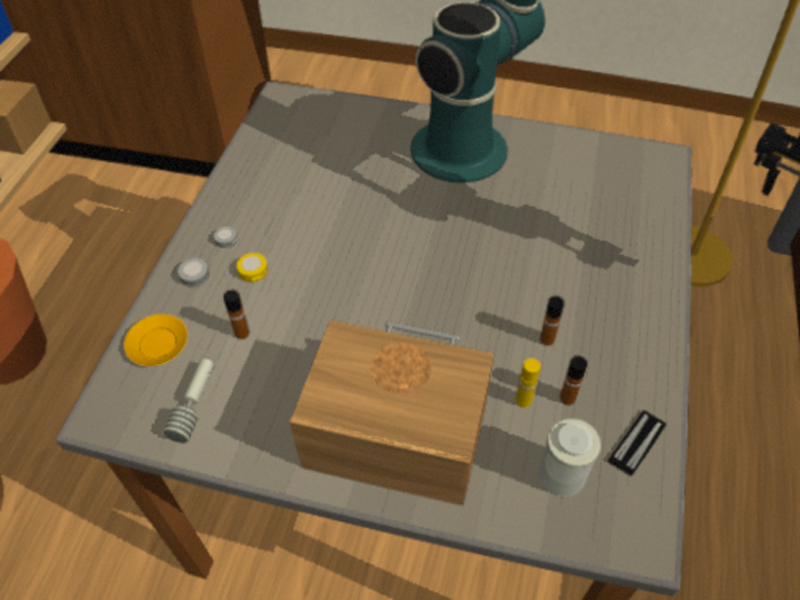

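View pics/t0b.png

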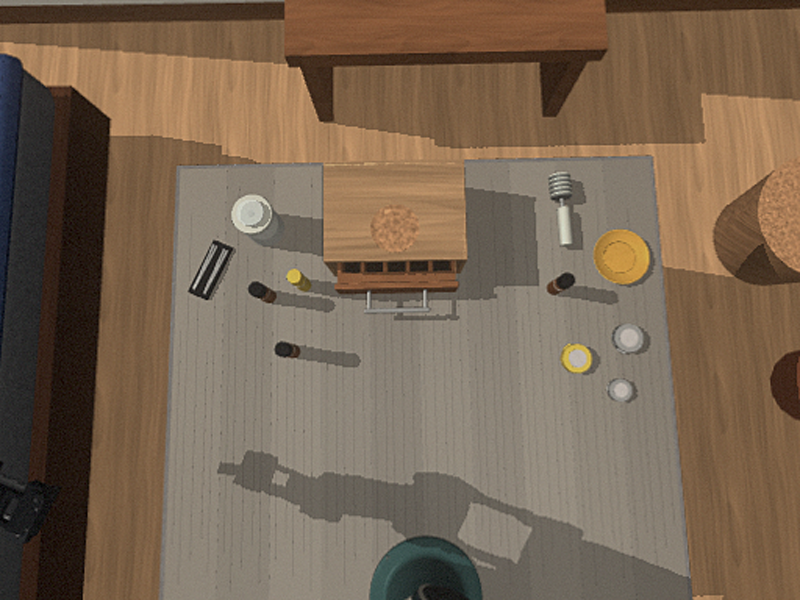

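The pictures show:
- **Tubes:** three amber ones, in the top view at (260,290), (287,350) and (563,283). There is a yellow look-alike at (297,279), which I'll leave alone.
- **Compact candidates:** large silver (629,338), small silver (621,390) and yellow (577,358). The large silver one fits, being not yellow and the larger of its colour.

Next I'll measure positions and confirm with a crop.

```bash
python3 - <<'E'
from h import *
p,d,C=load('t0');P=cloud(d,C)
ps,ds,Cs=load('s0');Ps=cloud(ds,Cs)
print('table z',np.nanmedian(P[250:300,200:300,2]),np.nanmedian(Ps[120:200,200:260,2]))
def blob(P,m,amin=15):
    n,L,S,c=cv2.connectedComponentsWithStats(m.astype(np.uint8))
    for i in range(1,n):
        if S[i,4]>=amin:
            q=P[L==i];mn=np.percentile(q,3,axis=0);mx=np.percentile(q,97,axis=0)
            print(S[i,4],c[i].round(1),'med',np.median(q,0).round(4),'min',mn.round(3),'max',mx.round(3))
for nm,PP in(('top',P),('scene',Ps)):
    ok=(PP[:,:,0]>.35)&(PP[:,:,0]<1.2)&(abs(PP[:,:,1])<.6)
    print(nm,'tubetops');blob(PP,ok&(abs(PP[:,:,2]-.11)<.008))
    print(nm,'compacts');blob(PP,ok&(abs(PP[:,:,2]-.022)<.008)&(PP[:,:,1]<-.3)&(PP[:,:,0]<.75))
    print(nm,'orgtop')
    m=(ok&(abs(PP[:,:,2]-.148)<.006)).astype(np.uint8)
    n,L,S,c=cv2.connectedComponentsWithStats(m);i=1+np.argmax(S[1:,4]);q=PP[L==i]
    r=cv2.minAreaRect(q[:,:2].astype(np.float32)*1000);print(r,cv2.boxPoints(r).tolist())
# drawer, handle
m=(abs(P[:,:,2]-.078)<.006)&(P[:,:,0]>.4)&(abs(P[:,:,1])<.25);q=P[m];print('drawertop',len(q),q.min(0),q.max(0))
m=(abs(P[:,:,2]-.056)<.01)&(P[:,:,0]>.4)&(abs(P[:,:,1])<.2);blob(P,m,5)
cv2.imwrite('pics/crop0.png',np.hstack([cv2.resize(p[195:270,340:430,::-1],None,fx=4.4,fy=4.4,interpolation=2),cv2.resize(p[160:235,150:240,::-1],None,fx=4.4,fy=4.4,interpolation=2)]))
E
```

```text
table z 0.0006972794480064604 0.0013565120898353378
top tubetops
298 [162.  137.8] med [0.7172 0.3083 0.1141] min [0.689 0.279 0.107] max [0.76  0.35  0.117]
76 [187.9 176.4] med [0.6044 0.2353 0.1104] min [0.593 0.224 0.104] max [0.617 0.247 0.114]
76 [362.4 178.7] med [ 0.5857 -0.2739  0.1099] min [ 0.574 -0.287  0.103] max [ 0.597 -0.262  0.114]
75 [163.5 184.3] med [0.5828 0.3071 0.1103] min [0.571 0.295 0.106] max [0.595 0.319 0.113]
72 [180.3 222.8] med [0.4689 0.2563 0.1103] min [0.457 0.245 0.104] max [0.48  0.268 0.114]
top compacts
272 [398.1 163.5] med [ 0.6486 -0.4222  0.0166] min [ 0.594 -0.468  0.014] max [ 0.701 -0.362  0.021]
278 [401.3 215.8] med [ 0.4799 -0.4136  0.0221] min [ 0.455 -0.439  0.016] max [ 0.505 -0.389  0.026]
191 [371.1 228.7] med [ 0.4415 -0.3162  0.0223] min [ 0.417 -0.335  0.018] max [ 0.467 -0.301  0.027]
155 [396.6 249.3] med [ 0.378  -0.3929  0.0175] min [ 0.359 -0.412  0.015] max [ 0.397 -0.374  0.021]
top orgtop
((717.5927734375, 44.043556213378906), (260.605712890625, 191.22897338867188), 89.83716583251953) [[621.6083984375, -85.9870300292968
[... 1350 characters left out ...]
.343994140625], [812.1917114257812, 174.63693237304688]]
drawertop 958 [ 0.45831134 -0.08465058  0.07203049] [0.63577526 0.24950176 0.08370872]
7 [219. 171.] med [0.6283 0.1511 0.0541] min [0.62  0.151 0.051] max [0.638 0.151 0.057]
6 [233.  170.5] med [0.6284 0.1073 0.0607] min [0.621 0.107 0.059] max [0.635 0.107 0.063]
5 [213.4 172.4] med [0.6243 0.1673 0.048 ] min [0.623 0.167 0.048] max [0.63  0.172 0.058]
6 [225.7 185.5] med [0.5829 0.1303 0.0559] min [0.583 0.126 0.046] max [0.583 0.136 0.065]
220 [253.6 193.5] med [0.5456 0.047  0.0585] min [ 0.538 -0.017  0.049] max [0.583 0.106 0.064]
13 [286. 184.] med [ 0.5826 -0.0541  0.0613] min [ 0.582 -0.072  0.06 ] max [ 0.583 -0.037  0.064]
```

View pics/crop0.png

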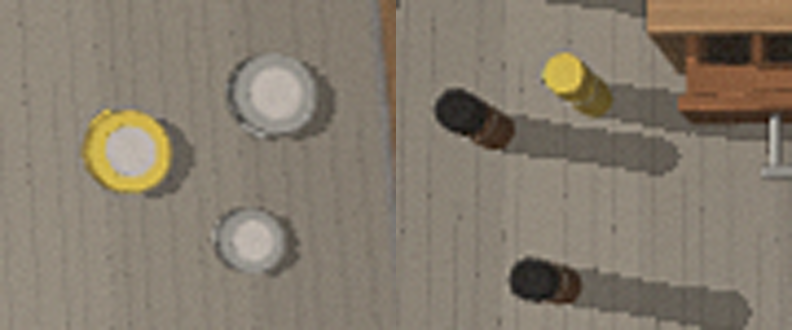

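The crop confirms it: the silver compact at the upper right is larger than the silver one below it, and the third is yellow. Both tubes on this side have black caps, next to an all-yellow look-alike. Next I'll refine the organiser's yaw and the handle.

```bash
python3 - <<'E'
from h import *
for n in('t0','s0'):
    p,d,C=load(n);P=cloud(d,C)
    m=(abs(P[:,:,2]-.148)<.008)&(P[:,:,0]>.55)&(P[:,:,0]<.86)&(P[:,:,1]>-.15)&(P[:,:,1]<.22)
    # edges by binning along y
    q=P[m];b=np.round((q[:,1])/.008);F=[];B=[]
    for k in np.unique(b):
        s=q[b==k]
        if -.075<k*.008<.16: F.append((k*.008,s[:,0].min()));B.append((k*.008,s[:,0].max()))
    for nm,E in(('front',F),('back',B)):
        E=np.array(E);f=np.polyfit(E[:,0]-.044,E[:,1],1);r=np.std(np.polyval(f,E[:,0]-.044)-E[:,1]);print(n,nm,f.round(4),r.round(4))
    b=np.round(q[:,0]/.008);L=[]
    for k in np.unique(b):
        s=q[b==k]
        if .63<k*.008<.80: L.append((k*.008,s[:,1].min(),s[:,1].max()))
    L=np.array(L);print('sides',np.polyfit(L[:,0]-.62,L[:,1],1).round(4),np.polyfit(L[:,0]-.62,L[:,2],1).round(4))
    # pad: reddish darker speckle -> plane at .148
    m=(abs(P[:,:,2]-.06)<.012)&(P[:,:,0]>.525)&(P[:,:,0]<.56)&(P[:,:,1]>-.03)&(P[:,:,1]<.12)
    q=P[m];
    if len(q)>20: print('bar',len(q),np.polyfit(q[:,1]-.044,q[:,0],1).round(4),np.percentile(q[:,1],[1,99]),np.median(q[:,2]))
    m=(abs(P[:,:,2]-.078)<.006)&(P[:,:,0]>.56)&(P[:,:,0]<.615)&(abs(P[:,:,1]-.044)<.11);q=P[m]
    if len(q)>20:
        b=np.round(q[:,1]/.01);E=np.array([(k*.01,q[b==k][:,0].min()) for k in np.unique(b)]);print('drfront',np.polyfit(E[:,0]-.044,E[:,1],1).round(4))
E
```

```text
t0 front [2.000e-04 6.225e-01] 0.0004
t0 back [7.000e-04 8.113e-01] 0.0009
sides [ 0.0031 -0.0849] [0.0011 0.1736]
bar 142 [0.0137 0.5437] [-0.0164727   0.10716974] 0.05868454603583717
drfront [0.0039 0.5831]
s0 front [0.0009 0.6204] 0.001
s0 back [0.0013 0.8116] 0.0005
sides [-0.0024 -0.0875] [0.0016 0.1741]
bar 194 [0.0009 0.5425] [-0.01824586  0.105293  ] 0.05918925308423162
```

carry_out --increments '[{"tx": -0.06,"rz": -0.1},{"tx": -0.06,"ty": 0.02,"rz": -0.1},{"tx": -0.06,"ty": 0.03,"rz": -0.1},{"tx": -0.06,"ty": 0.04,"rz": -0.1},{"tx": -0.06,"ty": 0.04,"rz": -0.013},{"tx": -0.06,"ty": 0.03}]' --jaw 1

```text
validation failed for argument at $.in...
```

carry_out --increments '[{"tx": -0.06,"ty": 0.0,"tz": 0.0,"rx": 0.0,"ry": 0.0,"rz": -0.1},{"tx": -0.06,"ty": 0.02,"tz": 0.0,"rx": 0.0,"ry": 0.0,"rz": -0.1},{"tx": -0.05,"ty": 0.03,"tz": 0.0,"rx": 0.0,"ry": 0.0,"rz": -0.1},{"tx": -0.05,"ty": 0.04,"tz": 0.0,"rx": 0.0,"ry": 0.0,"rz": -0.1},{"tx": -0.05,"ty": 0.04,"tz": 0.0,"rx": 0.0,"ry": 0.0,"rz": -0.013},{"tx": -0.05,"ty": 0.03,"tz": 0.0,"rx": 0.0,"ry": 0.0,"rz": 0.0}]' --jaw 1

```text
time: 0.85
position: [0.3685, 0.2916, 0.2605]
tcp_rot: [[-0.001, 1.0, 0.0], [1.0, 0.001, 0.0], [0.0, 0.0, -1.0]]
wrist_force: [0.5, 0.1, 0.6]
gripper_width: 0.342
```

carry_out --increments '[{"tx": -0.05,"ty": 0.04,"tz": 0,"rx": 0,"ry": 0,"rz": 0},{"tx": -0.05,"ty": 0.04,"tz": 0,"rx": 0,"ry": 0,"rz": 0},{"tx": -0.05,"ty": 0.04,"tz": 0,"rx": 0,"ry": 0,"rz": 0},{"tx": -0.05,"ty": 0.04,"tz": 0.02,"rx": 0,"ry": 0,"rz": 0},{"tx": -0.047,"ty": 0.036,"tz": 0.02,"rx": 0,"ry": 0,"rz": 0},{"tx": 0,"ty": 0,"tz": 0.03,"rx": 0,"ry": 0,"rz": 0},{"tx": 0,"ty": 0,"tz": 0.03,"rx": 0,"ry": 0,"rz": 0},{"tx": 0,"ty": 0,"tz": 0,"rx": 0,"ry": 0,"rz": 0}]'

```text
time: 1.85
position: [0.5556, 0.053, 0.1588]
tcp_rot: [[0.0, 1.0, -0.007], [1.0, -0.0, -0.0], [-0.0, -0.007, -1.0]]
wrist_force: [-0.3, -0.2, -0.1]
gripper_width: 0.003
```

```bash
python3 - <<'E'
from h import *
print(manip.observe()['position'])
p,d,C=grab('wrist','w1');cv2.imwrite('pics/w1b.png',cv2.resize(p[:,:,::-1],(640,480)))
E
```

```text
[0.55561229 0.05304444 0.15875343]
```

View pics/w1b.png

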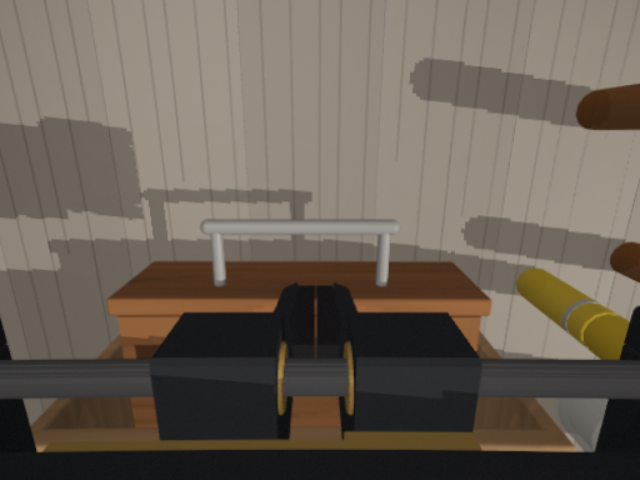

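The bar, its stays and the drawer front are all visible, with the fingers closed above the gap. I'll lower them into it.

carry_out --increments '[{"tx": -0.008,"ty": 0.01,"tz": 0,"rx": 0,"ry": 0,"rz": 0},{"tx": 0,"ty": 0,"tz": 0.025,"rx": 0,"ry": 0,"rz": 0},{"tx": 0,"ty": 0,"tz": 0.025,"rx": 0,"ry": 0,"rz": 0},{"tx": 0,"ty": 0,"tz": 0.025,"rx": 0,"ry": 0,"rz": 0},{"tx": 0,"ty": 0,"tz": 0.025,"rx": 0,"ry": 0,"rz": 0},{"tx": 0,"ty": 0,"tz": 0.0,"rx": 0,"ry": 0,"rz": 0}]'

```text
time: 2.65
position: [0.5682, 0.0453, 0.0617]
tcp_rot: [[-0.001, 1.0, -0.001], [1.0, 0.001, -0.0], [-0.0, -0.001, -1.0]]
wrist_force: [-0.1, 0.1, -0.5]
gripper_width: 0.005
```

carry_out --increments '[{"tx": 0,"ty": -0.01,"tz": 0,"rx": 0,"ry": 0,"rz": 0},{"tx": 0,"ty": -0.01,"tz": 0,"rx": 0,"ry": 0,"rz": 0},{"tx": 0,"ty": -0.01,"tz": 0,"rx": 0,"ry": 0,"rz": 0},{"tx": 0,"ty": -0.01,"tz": 0,"rx": 0,"ry": 0,"rz": 0},{"tx": 0,"ty": -0.01,"tz": 0,"rx": 0,"ry": 0,"rz": 0},{"tx": 0,"ty": -0.01,"tz": 0,"rx": 0,"ry": 0,"rz": 0},{"tx": 0,"ty": 0,"tz": 0,"rx": 0,"ry": 0,"rz": 0}]'

```text
time: 3.52
position: [0.506, 0.0454, 0.0613]
tcp_rot: [[-0.0, 1.0, -0.003], [1.0, 0.0, -0.0], [-0.0, -0.003, -1.0]]
wrist_force: [-0.8, -0.2, -1.1]
gripper_width: 0.005
```

carry_out --increments '[{"tx": 0,"ty": -0.006,"tz": 0,"rx": 0,"ry": 0,"rz": 0},{"tx": 0,"ty": -0.004,"tz": 0,"rx": 0,"ry": 0,"rz": 0},{"tx": 0,"ty": -0.003,"tz": 0,"rx": 0,"ry": 0,"rz": 0},{"tx": 0,"ty": 0,"tz": 0,"rx": 0,"ry": 0,"rz": 0}]'

```text
time: 4.03
position: [0.4966, 0.0455, 0.0622]
tcp_rot: [[-0.0, 1.0, 0.004], [1.0, 0.0, 0.0], [0.0, 0.004, -1.0]]
wrist_force: [5.6, -0.4, -5.0]
gripper_width: 0.006
```

carry_out --increments '[{"tx": 0,"ty": -0.002,"tz": 0,"rx": 0,"ry": 0,"rz": 0},{"tx": 0,"ty": 0,"tz": 0,"rx": 0,"ry": 0,"rz": 0}]'

```text
time: 4.28
position: [0.4965, 0.0455, 0.0625]
tcp_rot: [[-0.0, 1.0, 0.007], [1.0, 0.0, 0.0], [0.0, 0.007, -1.0]]
wrist_force: [10.1, -0.1, -9.4]
gripper_width: 0.007
```

The drawer is at its stop: the force rises and the position holds. I'll back off, rise and measure the drawer from above.

carry_out --increments '[{"tx": 0,"ty": 0.01,"tz": 0,"rx": 0,"ry": 0,"rz": 0},{"tx": 0,"ty": 0,"tz": -0.03,"rx": 0,"ry": 0,"rz": 0},{"tx": 0,"ty": 0,"tz": -0.04,"rx": 0,"ry": 0,"rz": 0},{"tx": 0,"ty": 0,"tz": -0.04,"rx": 0,"ry": 0,"rz": 0},{"tx": 0,"ty": 0,"tz": -0.04,"rx": 0,"ry": 0,"rz": 0},{"tx": 0,"ty": 0,"tz": -0.04,"rx": 0,"ry": 0,"rz": 0},{"tx": 0.05,"ty": -0.01,"tz": 0,"rx": 0,"ry": 0,"rz": 0},{"tx": 0.05,"ty": -0.01,"tz": 0,"rx": 0,"ry": 0,"rz": 0}]' --jaw 1

```text
time: 5.28
position: [0.4831, 0.1461, 0.253]
tcp_rot: [[0.002, 1.0, 0.0], [1.0, -0.002, 0.0], [0.0, 0.0, -1.0]]
wrist_force: [0.4, -0.7, -0.9]
gripper_width: 0.002
```

carry_out --increments '[{"tx": 0.055,"ty": 0,"tz": 0,"rx": 0,"ry": 0,"rz": 0},{"tx": 0.055,"ty": 0,"tz": 0,"rx": 0,"ry": 0,"rz": 0},{"tx": 0,"ty": 0,"tz": 0,"rx": 0,"ry": 0,"rz": 0},{"tx": 0,"ty": 0,"tz": 0,"rx": 0,"ry": 0,"rz": 0}]' --jaw -0.4

```text
time: 5.78
position: [0.4827, 0.2551, 0.2515]
tcp_rot: [[-0.001, 1.0, -0.002], [1.0, 0.001, -0.001], [-0.001, -0.002, -1.0]]
wrist_force: [0.3, -0.4, -0.4]
gripper_width: 0.435
```

```bash
python3 - <<'E'
from h import *
s=manip.observe();print(s['position'],s['gripper_width'],s['wrist_force'])
p,d,C=grab('top','t1');P=cloud(d,C)
cv2.imwrite('pics/t1b.png',cv2.resize(p[90:240,100:330,::-1],None,fx=3.4,fy=3.4,interpolation=2))
m=(abs(P[:,:,2]-.078)<.006)&(P[:,:,0]>.48)&(P[:,:,0]<.615)&(abs(P[:,:,1]-.044)<.125);q=P[m]
b=np.round(q[:,1]/.01);E=np.array([(k*.01,q[b==k][:,0].min()) for k in np.unique(b)]);print('drfront',np.polyfit(E[:,0]-.044,E[:,1],1).round(4),q[:,1].min(),q[:,1].max())
# wells: points well below
m=(P[:,:,2]<.065)&(P[:,:,0]>.535)&(P[:,:,0]<.612)&(abs(P[:,:,1]-.044)<.115)
n,L,S,c=cv2.connectedComponentsWithStats(m.astype(np.uint8))
for i in range(1,n):
    if S[i,4]>20: print('well',S[i],c[i],onz(C,[c[i]],.078)[0],np.nanmin(P[L==i][:,2]))
E
```

```text
[0.48266369 0.25505723 0.25153886] 0.4353228856685669 [ 0.34726188 -0.44153498 -0.36389696]
drfront [0.0036 0.5233] -0.07261268809523293 0.16390761290168093
well [219 183  12  11 131] [224.48091603 188.00763359] [0.57204617 0.13200703 0.078     ] 0.011076204533440492
well [234 183  11  11 121] [239. 188.] [0.57109921 0.08843831 0.078     ] 0.0118323630794539
well [248 182  12  12 138] [253.52898551 187.73913043] [0.57091952 0.04481369 0.078     ] 0.010190895661005062
well [262 182  12  11 126] [267.76190476 186.88095238] [0.57257233 0.00201666 0.078     ] 0.0104708882717377
well [277 182  12  11 132] [282.5 187. ] [ 0.57122549 -0.04224172  0.078     ] 0.011413294874466962
```

View pics/t1b.png

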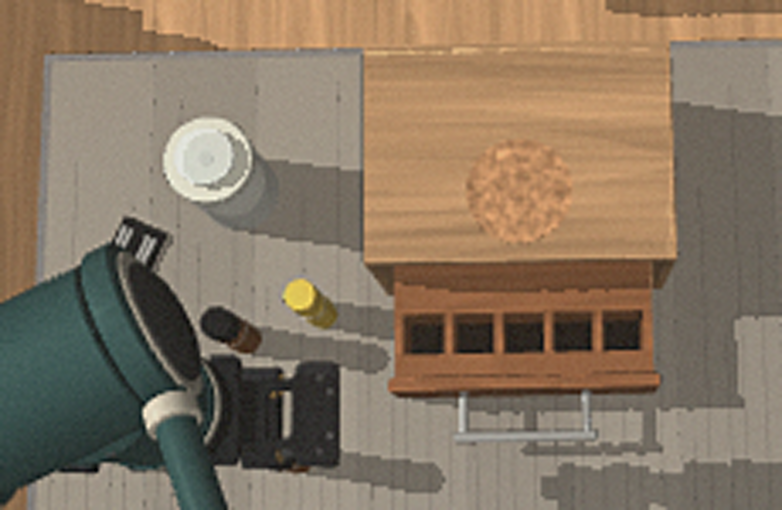

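The drawer is at its stop, 98–100 mm out. The well row is at x≈0.571, with wells at y = 0.132, 0.088, 0.045, 0.002 and -0.042. I'll use the non-adjacent outer, middle and outer wells, starting with the near tube at (0.470, 0.256).

carry_out --increments '[{"tx": 0.001,"ty": -0.0127,"tz": 0,"rx": 0,"ry": 0,"rz": 0},{"tx": 0,"ty": 0,"tz": 0.03,"rx": 0,"ry": 0,"rz": 0},{"tx": 0,"ty": 0,"tz": 0.03,"rx": 0,"ry": 0,"rz": 0},{"tx": 0,"ty": 0,"tz": 0.03,"rx": 0,"ry": 0,"rz": 0},{"tx": 0,"ty": 0,"tz": 0.03,"rx": 0,"ry": 0,"rz": 0},{"tx": 0,"ty": 0,"tz": 0.03,"rx": 0,"ry": 0,"rz": 0},{"tx": 0,"ty": 0,"tz": 0.01,"rx": 0,"ry": 0,"rz": 0},{"tx": 0,"ty": 0,"tz": 0,"rx": 0,"ry": 0,"rz": 0}]'

```text
time: 6.82
position: [0.47, 0.2557, 0.0919]
tcp_rot: [[0.001, 1.0, -0.001], [1.0, -0.001, -0.001], [-0.001, -0.001, -1.0]]
wrist_force: [-0.1, -0.7, -0.1]
gripper_width: 0.702
```

carry_out --increments '[{"tx": 0,"ty": 0,"tz": 0,"rx": 0,"ry": 0,"rz": 0},{"tx": 0,"ty": 0,"tz": 0,"rx": 0,"ry": 0,"rz": 0},{"tx": 0,"ty": 0,"tz": 0,"rx": 0,"ry": 0,"rz": 0},{"tx": 0,"ty": 0,"tz": 0,"rx": 0,"ry": 0,"rz": 0},{"tx": 0,"ty": 0,"tz": 0,"rx": 0,"ry": 0,"rz": 0}]' --jaw 1

```text
time: 7.45
position: [0.4708, 0.2566, 0.0926]
tcp_rot: [[-0.0, 1.0, 0.001], [1.0, 0.0, 0.0], [0.0, 0.001, -1.0]]
wrist_force: [1.0, -1.0, 3.3]
gripper_width: 0.309
```

carry_out --increments '[{"tx": 0,"ty": 0,"tz": -0.02,"rx": 0,"ry": 0,"rz": 0},{"tx": 0,"ty": 0,"tz": -0.04,"rx": 0,"ry": 0,"rz": 0},{"tx": 0,"ty": 0,"tz": -0.05,"rx": 0,"ry": 0,"rz": 0},{"tx": -0.05,"ty": 0.02,"tz": -0.03,"rx": 0,"ry": 0,"rz": 0},{"tx": -0.06,"ty": 0.03,"tz": 0,"rx": 0,"ry": 0,"rz": 0},{"tx": -0.06,"ty": 0.03,"tz": 0,"rx": 0,"ry": 0,"rz": 0},{"tx": -0.042,"ty": 0.02,"tz": 0,"rx": 0,"ry": 0,"rz": 0},{"tx": 0,"ty": 0,"tz": 0,"rx": 0,"ry": 0,"rz": 0}]'

```text
time: 8.45
position: [0.5672, 0.0499, 0.2316]
tcp_rot: [[0.004, 1.0, -0.0], [1.0, -0.004, -0.001], [-0.001, -0.0, -1.0]]
wrist_force: [-1.1, 1.1, -1.0]
gripper_width: 0.311
```

carry_out --increments '[{"tx": 0,"ty": 0,"tz": 0,"rx": 0,"ry": 0,"rz": 0},{"tx": 0,"ty": 0,"tz": 0,"rx": 0,"ry": 0,"rz": 0}]'

```text
time: 8.7
position: [0.5658, 0.0538, 0.2318]
tcp_rot: [[-0.002, 1.0, -0.001], [1.0, 0.002, 0.0], [0.0, -0.001, -1.0]]
wrist_force: [0.7, 0.1, -1.5]
gripper_width: 0.309
```

```bash
python3 - <<'E'
from h import *
s=manip.observe();print(s['position'],s['gripper_width'],s['wrist_force'],s['tcp_rot'].round(4).tolist())
p,d,C=grab('wrist','w2')
p2,d2,C2=grab('scene','s2')
cv2.imwrite('pics/w2b.png',np.hstack([cv2.resize(p[:,:,::-1],(400,300)),cv2.resize(p2[130:300,170:370,::-1],(400,300))]))
E
```

```text
[0.56577708 0.05383202 0.23175681] 0.3088267253150069 [ 0.66869036  0.0664838  -1.53754181] [[-0.0016, 1.0, -0.0008], [1.0, 0.0016, 0.0003], [0.0003, -0.0008, -1.0]]
```

View pics/w2b.png

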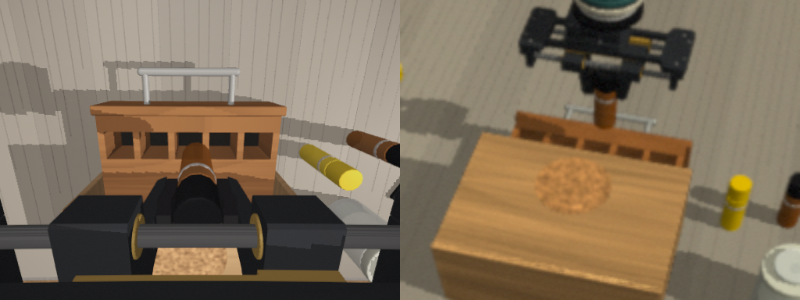

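The tube is held upright above the row. I'll lower it to just above the mouth, settle there and fit its axis.

carry_out --increments '[{"tx": -0.009,"ty": 0.0055,"tz": 0,"rx": 0,"ry": 0,"rz": 0},{"tx": 0,"ty": 0,"tz": 0.02,"rx": 0,"ry": 0,"rz": 0},{"tx": 0,"ty": 0,"tz": 0.02,"rx": 0,"ry": 0,"rz": 0},{"tx": 0,"ty": 0,"tz": 0.01,"rx": 0,"ry": 0,"rz": 0},{"tx": 0,"ty": 0,"tz": 0,"rx": 0,"ry": 0,"rz": 0},{"tx": 0,"ty": 0,"tz": 0,"rx": 0,"ry": 0,"rz": 0}]'

```text
time: 9.55
position: [0.5722, 0.0437, 0.1823]
tcp_rot: [[-0.0, 1.0, 0.0], [1.0, 0.0, 0.0], [0.0, 0.0, -1.0]]
wrist_force: [0.4, 0.5, -0.5]
gripper_width: 0.311
```

```bash
cat > tube.py <<'E'
from h import *
from scipy.optimize import least_squares
s=manip.observe();T=s['position'];print('tcp',T.round(4),s['gripper_width'],s['wrist_force'].round(1))
for n in('scene','wrist'):
    p,d,C=grab(n);P=cloud(d,C);zb=T[2]-.0925
    m=(np.hypot(P[:,:,0]-T[0],P[:,:,1]-T[1])<.025)&(P[:,:,2]>zb+.005)&(P[:,:,2]<T[2]-.03)
    q=P[m]
    if len(q)<15: print(n,len(q));continue
    r=least_squares(lambda c:np.hypot(q[:,0]-c[0],q[:,1]-c[1])-.014,T[:2],loss='soft_l1',f_scale=.002)
    print(n,len(q),'axis',r.x.round(4),'rms',np.std(r.fun).round(4),'zmin',q[:,2].min().round(4))
E
python3 tube.py
```

```text
tcp [0.5722 0.0437 0.1823] 0.31101323330889397 [ 0.4  0.5 -0.5]
scene 150 axis [0.5675 0.0433] rms 0.0013 zmin 0.095
wrist 956 axis [0.5688 0.0444] rms 0.0002 zmin 0.0949
```

```bash
python3 - <<'E'
from h import *
for f in('w2','wrist'):
    p,d,C=load(f);P=cloud(d,C)
    m=(abs(P[:,:,2]-.078)<.003)&(P[:,:,0]>.48)&(P[:,:,0]<.63)&(abs(P[:,:,1]-.044)<.13);q=P[m]
    print(f,'front edge',np.percentile(q[:,0],[.5,50,99.5]),'y',np.percentile(q[:,1],[.5,99.5]))
    for y in(-.022,.022,.066,.110): # dividers
        pass
    for y0 in(.132,.088,.0,-.043):
        s=q[abs(q[:,1]-y0)<.008];h,e=np.histogram(s[:,0],bins=np.arange(.51,.63,.002))
        xs=np.sort(s[:,0]);g=np.diff(xs)
        if len(g): i=g.argmax();print(y0,'gap',xs[i].round(4),xs[i+1].round(4),(xs[i]+xs[i+1])/2)
    s=q[(abs(q[:,0]-.571)<.012)];ys=np.sort(s[:,1]);g=np.diff(ys);j=np.where(g>.02)[0]
    print([((ys[k]+ys[k+1])/2).round(4) for k in j])
E
```

```text
w2 front edge [0.51993681 0.5515321  0.62912981] y [-0.07209228  0.15946563]
0.132 gap 0.5517 0.5875 0.5695814402817102
0.088 gap 0.5516 0.5873 0.5694387985859559
0.0 gap 0.552 0.5872 0.5696145536169381
-0.043 gap 0.552 0.5873 0.5696298062605571
[np.float64(-0.0442), np.float64(0.0005), np.float64(0.0444), np.float64(0.0879), np.float64(0.1319)]
wrist front edge [0.51999547 0.54830423 0.6204273 ] y [-0.07114775  0.15884583]
0.132 gap 0.5517 0.5874 0.5695521841886291
0.088 gap 0.5516 0.5874 0.5695030330159535
0.0 gap 0.5518 0.5874 0.569601405866837
-0.043 gap 0.5521 0.5871 0.5695742260131796
[np.float64(-0.0442), np.float64(0.0003), np.float64(0.0441), np.float64(0.0879), np.float64(0.1315)]
```

In the wrist frame the row is at x=0.5696 and the middle well at y=0.044, so the tube is within 1 mm of it. I'll lower it.

carry_out --increments '[{"tx": 0,"ty": 0.001,"tz": 0.012,"rx": 0,"ry": 0,"rz": 0},{"tx": 0,"ty": 0,"tz": 0.015,"rx": 0,"ry": 0,"rz": 0},{"tx": 0,"ty": 0,"tz": 0.015,"rx": 0,"ry": 0,"rz": 0},{"tx": 0,"ty": 0,"tz": 0.013,"rx": 0,"ry": 0,"rz": 0},{"tx": 0,"ty": 0,"tz": 0.009,"rx": 0,"ry": 0,"rz": 0},{"tx": 0,"ty": 0,"tz": 0.005,"rx": 0,"ry": 0,"rz": 0},{"tx": 0,"ty": 0,"tz": 0,"rx": 0,"ry": 0,"rz": 0},{"tx": 0,"ty": 0,"tz": 0,"rx": 0,"ry": 0,"rz": 0}]'

```text
time: 10.65
position: [0.5734, 0.0437, 0.1136]
tcp_rot: [[-0.0, 1.0, 0.001], [1.0, 0.0, 0.0], [0.0, 0.001, -1.0]]
wrist_force: [0.7, -0.3, -0.9]
gripper_width: 0.306
```

carry_out --increments '[{"tx": 0,"ty": 0,"tz": 0.002,"rx": 0,"ry": 0,"rz": 0},{"tx": 0,"ty": 0,"tz": 0.0015,"rx": 0,"ry": 0,"rz": 0},{"tx": 0,"ty": 0,"tz": 0.001,"rx": 0,"ry": 0,"rz": 0},{"tx": 0,"ty": 0,"tz": 0,"rx": 0,"ry": 0,"rz": 0},{"tx": 0,"ty": 0,"tz": 0,"rx": 0,"ry": 0,"rz": 0}]'

```text
time: 11.28
position: [0.573, 0.0437, 0.1086]
tcp_rot: [[-0.0, 1.0, 0.0], [1.0, 0.0, -0.0], [-0.0, 0.0, -1.0]]
wrist_force: [-0.3, -0.7, -0.2]
gripper_width: 0.306
```

carry_out --increments '[{"tx": 0,"ty": 0,"tz": 0.001,"rx": 0,"ry": 0,"rz": 0},{"tx": 0,"ty": 0,"tz": 0,"rx": 0,"ry": 0,"rz": 0}]'

```text
time: 11.52
position: [0.5735, 0.0437, 0.1086]
tcp_rot: [[-0.0, 1.0, 0.001], [1.0, 0.0, -0.0], [-0.0, 0.001, -1.0]]
wrist_force: [-1.1, -0.2, 5.1]
gripper_width: 0.311
```

It touched bottom at about 5 N. I'll release, rise and go to tube B.

carry_out --increments '[{"tx": 0,"ty": 0,"tz": 0,"rx": 0,"ry": 0,"rz": 0},{"tx": 0,"ty": 0,"tz": 0,"rx": 0,"ry": 0,"rz": 0},{"tx": 0,"ty": 0,"tz": 0,"rx": 0,"ry": 0,"rz": 0},{"tx": 0,"ty": 0,"tz": -0.01,"rx": 0,"ry": 0,"rz": 0},{"tx": 0,"ty": 0,"tz": -0.03,"rx": 0,"ry": 0,"rz": 0},{"tx": 0,"ty": 0,"tz": -0.04,"rx": 0,"ry": 0,"rz": 0},{"tx": 0,"ty": 0,"tz": -0.04,"rx": 0,"ry": 0,"rz": 0}]' --jaw -0.2

```text
time: 12.4
position: [0.5728, 0.0437, 0.2292]
tcp_rot: [[-0.0, 1.0, 0.0], [1.0, 0.0, 0.0], [0.0, 0.0, -1.0]]
wrist_force: [0.3, 0.1, -0.6]
gripper_width: 0.596
```

carry_out --increments '[{"tx": 0.055,"ty": 0.001,"tz": 0,"rx": 0,"ry": 0,"rz": 0},{"tx": 0.055,"ty": 0.002,"tz": 0,"rx": 0,"ry": 0,"rz": 0},{"tx": 0.055,"ty": 0.002,"tz": 0,"rx": 0,"ry": 0,"rz": 0},{"tx": 0.055,"ty": 0.002,"tz": 0,"rx": 0,"ry": 0,"rz": 0},{"tx": 0.042,"ty": 0.002,"tz": 0,"rx": 0,"ry": 0,"rz": 0},{"tx": 0,"ty": 0,"tz": 0,"rx": 0,"ry": 0,"rz": 0},{"tx": 0,"ty": 0,"tz": 0,"rx": 0,"ry": 0,"rz": 0}]'

```text
time: 13.28
position: [0.5817, 0.3053, 0.2278]
tcp_rot: [[-0.001, 1.0, -0.0], [1.0, 0.001, -0.001], [-0.001, -0.0, -1.0]]
wrist_force: [-1.0, 0.0, -0.5]
gripper_width: 0.602
```

```bash
cat > tops.py <<'E'
from h import *
s=manip.observe();T=s['position'];print('tcp',T.round(4),s['gripper_width'],s['wrist_force'].round(1))
p,d,C=grab('wrist','w3');P=cloud(d,C)
m=(P[:,:,2]>.03)&(P[:,:,2]<.11)&(np.hypot(P[:,:,0]-T[0],P[:,:,1]-T[1])<.03)
q=P[m]
from scipy.optimize import least_squares
if len(q)>30:
    r=least_squares(lambda c:np.hypot(q[:,0]-c[0],q[:,1]-c[1])-.014,T[:2],loss='soft_l1',f_scale=.001)
    print(len(q),'axis',r.x.round(4),np.std(r.fun).round(4))
p,d,C=grab('top','t3');P=cloud(d,C);m=(abs(P[:,:,2]-.126)<.006)&(abs(P[:,:,0]-.571)<.03)&(abs(P[:,:,1]-.044)<.11);q=P[m]
print('placed',len(q),q.mean(0) if len(q) else 0)
E
python3 tops.py
```

```text
tcp [0.5817 0.3053 0.2278] 0.6022331676394785 [-1.   0.  -0.5]
456 axis [0.5804 0.307 ] 0.0003
placed 72 [0.57076293 0.04503244 0.12578848]
```

carry_out --increments '[{"tx": 0.0015,"ty": -0.001,"tz": 0.02,"rx": 0,"ry": 0,"rz": 0},{"tx": 0,"ty": 0,"tz": 0.03,"rx": 0,"ry": 0,"rz": 0},{"tx": 0,"ty": 0,"tz": 0.03,"rx": 0,"ry": 0,"rz": 0},{"tx": 0,"ty": 0,"tz": 0.03,"rx": 0,"ry": 0,"rz": 0},{"tx": 0,"ty": 0,"tz": 0.018,"rx": 0,"ry": 0,"rz": 0},{"tx": 0,"ty": 0,"tz": 0.008,"rx": 0,"ry": 0,"rz": 0},{"tx": 0,"ty": 0,"tz": 0,"rx": 0,"ry": 0,"rz": 0}]'

```text
time: 14.25
position: [0.5809, 0.3069, 0.0913]
tcp_rot: [[0.0, 1.0, -0.0], [1.0, -0.0, -0.0], [-0.0, -0.0, -1.0]]
wrist_force: [1.0, 0.5, -0.4]
gripper_width: 0.597
```

carry_out --increments '[{"tx": 0,"ty": 0,"tz": 0,"rx": 0,"ry": 0,"rz": 0},{"tx": 0,"ty": 0,"tz": 0,"rx": 0,"ry": 0,"rz": 0},{"tx": 0,"ty": 0,"tz": 0,"rx": 0,"ry": 0,"rz": 0},{"tx": 0,"ty": 0,"tz": 0,"rx": 0,"ry": 0,"rz": 0},{"tx": 0,"ty": 0,"tz": 0,"rx": 0,"ry": 0,"rz": 0}]' --jaw 1

```text
time: 14.88
position: [0.5815, 0.3075, 0.0925]
tcp_rot: [[-0.0, 1.0, 0.001], [1.0, 0.0, 0.001], [0.001, 0.001, -1.0]]
wrist_force: [-0.5, -0.7, 4.4]
gripper_width: 0.306
```

carry_out --increments '[{"tx": 0,"ty": 0,"tz": -0.02,"rx": 0,"ry": 0,"rz": 0},{"tx": 0,"ty": 0,"tz": -0.04,"rx": 0,"ry": 0,"rz": 0},{"tx": 0,"ty": 0,"tz": -0.045,"rx": 0,"ry": 0,"rz": 0},{"tx": 0,"ty": 0,"tz": -0.045,"rx": 0,"ry": 0,"rz": 0},{"tx": -0.05,"ty": -0.003,"tz": 0,"rx": 0,"ry": 0,"rz": 0},{"tx": -0.05,"ty": -0.003,"tz": 0,"rx": 0,"ry": 0,"rz": 0},{"tx": -0.05,"ty": -0.003,"tz": 0,"rx": 0,"ry": 0,"rz": 0},{"tx": -0.026,"ty": -0.002,"tz": 0,"rx": 0,"ry": 0,"rz": 0}]'

```text
time: 15.88
position: [0.5693, 0.129, 0.2425]
tcp_rot: [[0.001, 1.0, 0.0], [1.0, -0.001, -0.0], [-0.0, 0.0, -1.0]]
wrist_force: [0.0, -0.2, -1.8]
gripper_width: 0.31
```

carry_out --increments '[{"tx": 0,"ty": 0,"tz": 0.02,"rx": 0,"ry": 0,"rz": 0},{"tx": 0,"ty": 0,"tz": 0.02,"rx": 0,"ry": 0,"rz": 0},{"tx": 0,"ty": 0,"tz": 0.01,"rx": 0,"ry": 0,"rz": 0},{"tx": 0,"ty": 0,"tz": 0,"rx": 0,"ry": 0,"rz": 0},{"tx": 0,"ty": 0,"tz": 0,"rx": 0,"ry": 0,"rz": 0}]'

```text
time: 16.5
position: [0.5702, 0.1319, 0.1917]
tcp_rot: [[-0.001, 1.0, 0.0], [1.0, 0.001, 0.0], [0.0, 0.0, -1.0]]
wrist_force: [-0.7, -0.1, -0.8]
gripper_width: 0.309
```

```bash
python3 tube.py
```

```text
tcp [0.5702 0.1319 0.1917] 0.30922508279919947 [-0.7 -0.1 -0.8]
scene 156 axis [0.5679 0.1315] rms 0.0013 zmin 0.1046
wrist 1005 axis [0.5694 0.1322] rms 0.0003 zmin 0.1043
```

carry_out --increments '[{"tx": 0,"ty": 0,"tz": 0.015,"rx": 0,"ry": 0,"rz": 0},{"tx": 0,"ty": 0,"tz": 0.015,"rx": 0,"ry": 0,"rz": 0},{"tx": 0,"ty": 0,"tz": 0.015,"rx": 0,"ry": 0,"rz": 0},{"tx": 0,"ty": 0,"tz": 0.015,"rx": 0,"ry": 0,"rz": 0},{"tx": 0,"ty": 0,"tz": 0.012,"rx": 0,"ry": 0,"rz": 0},{"tx": 0,"ty": 0,"tz": 0.006,"rx": 0,"ry": 0,"rz": 0},{"tx": 0,"ty": 0,"tz": 0,"rx": 0,"ry": 0,"rz": 0},{"tx": 0,"ty": 0,"tz": 0,"rx": 0,"ry": 0,"rz": 0}]'

```text
time: 17.6
position: [0.5704, 0.1313, 0.1141]
tcp_rot: [[-0.0, 1.0, 0.001], [1.0, 0.0, 0.0], [0.0, 0.001, -1.0]]
wrist_force: [0.5, -0.6, -0.4]
gripper_width: 0.305
```

carry_out --increments '[{"tx": 0,"ty": 0,"tz": 0.002,"rx": 0,"ry": 0,"rz": 0},{"tx": 0,"ty": 0,"tz": 0.001,"rx": 0,"ry": 0,"rz": 0},{"tx": 0,"ty": 0,"tz": 0.001,"rx": 0,"ry": 0,"rz": 0},{"tx": 0,"ty": 0,"tz": 0,"rx": 0,"ry": 0,"rz": 0},{"tx": 0,"ty": 0,"tz": 0,"rx": 0,"ry": 0,"rz": 0}]'

```text
time: 18.23
position: [0.5699, 0.1312, 0.1096]
tcp_rot: [[-0.0, 1.0, 0.0], [1.0, 0.0, 0.0], [0.0, 0.0, -1.0]]
wrist_force: [-0.5, -0.1, -1.7]
gripper_width: 0.311
```

carry_out --increments '[{"tx": 0,"ty": 0,"tz": 0.001,"rx": 0,"ry": 0,"rz": 0},{"tx": 0,"ty": 0,"tz": 0.001,"rx": 0,"ry": 0,"rz": 0},{"tx": 0,"ty": 0,"tz": 0,"rx": 0,"ry": 0,"rz": 0}]'

```text
time: 18.6
position: [0.5704, 0.1312, 0.1085]
tcp_rot: [[-0.0, 1.0, 0.001], [1.0, 0.0, 0.0], [0.0, 0.001, -1.0]]
wrist_force: [-1.9, -1.2, 5.1]
gripper_width: 0.309
```

carry_out --increments '[{"tx": 0,"ty": 0,"tz": 0,"rx": 0,"ry": 0,"rz": 0},{"tx": 0,"ty": 0,"tz": 0,"rx": 0,"ry": 0,"rz": 0},{"tx": 0,"ty": 0,"tz": 0,"rx": 0,"ry": 0,"rz": 0},{"tx": 0,"ty": 0,"tz": -0.01,"rx": 0,"ry": 0,"rz": 0},{"tx": 0,"ty": 0,"tz": -0.03,"rx": 0,"ry": 0,"rz": 0},{"tx": 0,"ty": 0,"tz": -0.04,"rx": 0,"ry": 0,"rz": 0},{"tx": 0,"ty": 0,"tz": -0.04,"rx": 0,"ry": 0,"rz": 0}]' --jaw -0.2

```text
time: 19.48
position: [0.5698, 0.1312, 0.2293]
tcp_rot: [[-0.0, 1.0, 0.0], [1.0, 0.0, 0.0], [0.0, 0.0, -1.0]]
wrist_force: [0.1, 0.7, -0.7]
gripper_width: 0.603
```

carry_out --increments '[{"tx": -0.05,"ty": 0,"tz": 0,"rx": 0,"ry": 0,"rz": 0},{"tx": -0.055,"ty": 0.002,"tz": 0,"rx": 0,"ry": 0,"rz": 0},{"tx": -0.055,"ty": 0.002,"tz": 0,"rx": 0,"ry": 0,"rz": 0},{"tx": -0.055,"ty": 0.002,"tz": 0,"rx": 0,"ry": 0,"rz": 0},{"tx": -0.055,"ty": 0.002,"tz": 0,"rx": 0,"ry": 0,"rz": 0},{"tx": -0.055,"ty": 0.002,"tz": 0,"rx": 0,"ry": 0,"rz": 0},{"tx": -0.05,"ty": 0.002,"tz": 0,"rx": 0,"ry": 0,"rz": 0},{"tx": -0.03,"ty": 0.002,"tz": 0,"rx": 0,"ry": 0,"rz": 0}]'

```text
time: 20.48
position: [0.5838, -0.2764, 0.2283]
tcp_rot: [[0.002, 1.0, 0.001], [1.0, -0.002, -0.001], [-0.001, 0.001, -1.0]]
wrist_force: [1.0, -0.0, -1.0]
gripper_width: 0.599
```

carry_out --increments '[{"tx": 0,"ty": 0,"tz": 0,"rx": 0,"ry": 0,"rz": 0},{"tx": 0,"ty": 0,"tz": 0,"rx": 0,"ry": 0,"rz": 0}]'

```text
time: 20.72
position: [0.5839, -0.2732, 0.2278]
tcp_rot: [[0.0, 1.0, -0.0], [1.0, -0.0, 0.001], [0.001, -0.0, -1.0]]
wrist_force: [0.1, -0.3, 0.1]
gripper_width: 0.599
```

```bash
python3 tops.py; python3 - <<'E'
from h import *
p,d,C=load('t3');P=cloud(d,C)
m=(abs(P[:,:,2]-.126)<.006)&(abs(P[:,:,0]-.571)<.03)&(abs(P[:,:,1]-.044)<.11)
n,L,S,c=cv2.connectedComponentsWithStats(m.astype(np.uint8))
for i in range(1,n):print(S[i,4],P[L==i].mean(0))
E
```

```text
tcp [ 0.5839 -0.2732  0.2278] 0.5992548204238735 [ 0.1 -0.3  0.1]
469 axis [ 0.5844 -0.277 ] 0.0004
placed 145 [0.57073461 0.08755543 0.12593259]
74 [0.57085301 0.04527462 0.12542805]
71 [0.57061122 0.13162275 0.12645844]
```

carry_out --increments '[{"tx": -0.0035,"ty": 0.0005,"tz": 0.02,"rx": 0,"ry": 0,"rz": 0},{"tx": 0,"ty": 0,"tz": 0.03,"rx": 0,"ry": 0,"rz": 0},{"tx": 0,"ty": 0,"tz": 0.03,"rx": 0,"ry": 0,"rz": 0},{"tx": 0,"ty": 0,"tz": 0.03,"rx": 0,"ry": 0,"rz": 0},{"tx": 0,"ty": 0,"tz": 0.018,"rx": 0,"ry": 0,"rz": 0},{"tx": 0,"ty": 0,"tz": 0.008,"rx": 0,"ry": 0,"rz": 0},{"tx": 0,"ty": 0,"tz": 0,"rx": 0,"ry": 0,"rz": 0}]'

```text
time: 21.7
position: [0.5845, -0.2771, 0.0913]
tcp_rot: [[-0.0, 1.0, -0.0], [1.0, 0.0, 0.0], [0.0, -0.0, -1.0]]
wrist_force: [-0.6, -0.3, 0.7]
gripper_width: 0.598
```

carry_out --increments '[{"tx": 0,"ty": 0,"tz": 0,"rx": 0,"ry": 0,"rz": 0},{"tx": 0,"ty": 0,"tz": 0,"rx": 0,"ry": 0,"rz": 0},{"tx": 0,"ty": 0,"tz": 0,"rx": 0,"ry": 0,"rz": 0},{"tx": 0,"ty": 0,"tz": 0,"rx": 0,"ry": 0,"rz": 0},{"tx": 0,"ty": 0,"tz": 0,"rx": 0,"ry": 0,"rz": 0}]' --jaw 1

```text
time: 22.32
position: [0.5851, -0.2777, 0.0926]
tcp_rot: [[-0.0, 1.0, 0.002], [1.0, 0.0, -0.001], [-0.001, 0.002, -1.0]]
wrist_force: [-0.8, -0.4, 4.1]
gripper_width: 0.305
```

carry_out --increments '[{"tx": 0,"ty": 0,"tz": -0.02,"rx": 0,"ry": 0,"rz": 0},{"tx": 0,"ty": 0,"tz": -0.04,"rx": 0,"ry": 0,"rz": 0},{"tx": 0,"ty": 0,"tz": -0.04,"rx": 0,"ry": 0,"rz": 0},{"tx": 0.03,"ty": -0.003,"tz": -0.04,"rx": 0,"ry": 0,"rz": 0},{"tx": 0.055,"ty": -0.003,"tz": 0,"rx": 0,"ry": 0,"rz": 0},{"tx": 0.055,"ty": -0.003,"tz": 0,"rx": 0,"ry": 0,"rz": 0},{"tx": 0.055,"ty": -0.003,"tz": 0,"rx": 0,"ry": 0,"rz": 0},{"tx": 0.038,"ty": -0.003,"tz": 0,"rx": 0,"ry": 0,"rz": 0}]'

```text
time: 23.32
position: [0.5688, -0.042, 0.2325]
tcp_rot: [[-0.001, 1.0, 0.0], [1.0, 0.001, 0.0], [0.0, 0.0, -1.0]]
wrist_force: [0.8, 1.0, -1.2]
gripper_width: 0.306
```

carry_out --increments '[{"tx": 0,"ty": 0,"tz": 0,"rx": 0,"ry": 0,"rz": 0},{"tx": 0,"ty": 0,"tz": 0.02,"rx": 0,"ry": 0,"rz": 0},{"tx": 0,"ty": 0,"tz": 0.02,"rx": 0,"ry": 0,"rz": 0},{"tx": 0,"ty": 0,"tz": 0.005,"rx": 0,"ry": 0,"rz": 0},{"tx": 0,"ty": 0,"tz": 0,"rx": 0,"ry": 0,"rz": 0},{"tx": 0,"ty": 0,"tz": 0,"rx": 0,"ry": 0,"rz": 0}]'

```text
time: 24.08
position: [0.5698, -0.0447, 0.1869]
tcp_rot: [[0.0, 1.0, 0.001], [1.0, -0.0, -0.0], [-0.0, 0.001, -1.0]]
wrist_force: [-0.1, 0.0, -0.0]
gripper_width: 0.309
```

```bash
python3 tube.py
```

```text
tcp [ 0.5698 -0.0447  0.1869] 0.30928884422654435 [-0.1  0.  -0. ]
scene 151 axis [ 0.5684 -0.0448] rms 0.0012 zmin 0.0994
wrist 991 axis [ 0.5695 -0.0437] rms 0.0002 zmin 0.0995
```

carry_out --increments '[{"tx": 0,"ty": 0,"tz": 0.015,"rx": 0,"ry": 0,"rz": 0},{"tx": 0,"ty": 0,"tz": 0.015,"rx": 0,"ry": 0,"rz": 0},{"tx": 0,"ty": 0,"tz": 0.015,"rx": 0,"ry": 0,"rz": 0},{"tx": 0,"ty": 0,"tz": 0.015,"rx": 0,"ry": 0,"rz": 0},{"tx": 0,"ty": 0,"tz": 0.009,"rx": 0,"ry": 0,"rz": 0},{"tx": 0,"ty": 0,"tz": 0.004,"rx": 0,"ry": 0,"rz": 0},{"tx": 0,"ty": 0,"tz": 0,"rx": 0,"ry": 0,"rz": 0},{"tx": 0,"ty": 0,"tz": 0,"rx": 0,"ry": 0,"rz": 0}]'

```text
time: 25.18
position: [0.57, -0.0444, 0.1142]
tcp_rot: [[-0.0, 1.0, 0.001], [1.0, 0.0, -0.0], [-0.0, 0.001, -1.0]]
wrist_force: [-0.9, -0.1, 0.1]
gripper_width: 0.312
```

carry_out --increments '[{"tx": 0,"ty": 0,"tz": 0.002,"rx": 0,"ry": 0,"rz": 0},{"tx": 0,"ty": 0,"tz": 0.001,"rx": 0,"ry": 0,"rz": 0},{"tx": 0,"ty": 0,"tz": 0.001,"rx": 0,"ry": 0,"rz": 0},{"tx": 0,"ty": 0,"tz": 0.001,"rx": 0,"ry": 0,"rz": 0},{"tx": 0,"ty": 0,"tz": 0,"rx": 0,"ry": 0,"rz": 0},{"tx": 0,"ty": 0,"tz": 0,"rx": 0,"ry": 0,"rz": 0}]'

```text
time: 25.92
position: [0.5695, -0.0443, 0.1086]
tcp_rot: [[-0.0, 1.0, 0.0], [1.0, 0.0, -0.0], [-0.0, 0.0, -1.0]]
wrist_force: [0.2, 0.3, -0.7]
gripper_width: 0.306
```

carry_out --increments '[{"tx": 0,"ty": 0,"tz": 0.001,"rx": 0,"ry": 0,"rz": 0},{"tx": 0,"ty": 0,"tz": 0.0005,"rx": 0,"ry": 0,"rz": 0},{"tx": 0,"ty": 0,"tz": 0,"rx": 0,"ry": 0,"rz": 0}]'

```text
time: 26.3
position: [0.5703, -0.0444, 0.1085]
tcp_rot: [[-0.0, 1.0, 0.002], [1.0, 0.0, -0.0], [-0.0, 0.002, -1.0]]
wrist_force: [-1.2, 0.4, 5.6]
gripper_width: 0.308
```

Contact at 5.6 N. I'll release, rise, close the fingers and move to the front of the bar.

carry_out --increments '[{"tx": 0,"ty": 0,"tz": 0,"rx": 0,"ry": 0,"rz": 0},{"tx": 0,"ty": 0,"tz": 0,"rx": 0,"ry": 0,"rz": 0},{"tx": 0,"ty": 0,"tz": 0,"rx": 0,"ry": 0,"rz": 0},{"tx": 0,"ty": 0,"tz": -0.01,"rx": 0,"ry": 0,"rz": 0},{"tx": 0,"ty": 0,"tz": -0.03,"rx": 0,"ry": 0,"rz": 0},{"tx": 0,"ty": 0,"tz": -0.04,"rx": 0,"ry": 0,"rz": 0},{"tx": 0,"ty": 0,"tz": -0.04,"rx": 0,"ry": 0,"rz": 0}]' --jaw -0.2

```text
time: 27.18
position: [0.5693, -0.0443, 0.2287]
tcp_rot: [[-0.0, 1.0, 0.0], [1.0, 0.0, -0.0], [-0.0, 0.0, -1.0]]
wrist_force: [0.1, 0.6, -0.6]
gripper_width: 0.603
```

carry_out --increments '[{"tx": 0.03,"ty": -0.04,"tz": 0,"rx": 0,"ry": 0,"rz": 0},{"tx": 0.03,"ty": -0.04,"tz": 0,"rx": 0,"ry": 0,"rz": 0},{"tx": 0.0285,"ty": -0.042,"tz": 0,"rx": 0,"ry": 0,"rz": 0},{"tx": 0,"ty": 0,"tz": 0,"rx": 0,"ry": 0,"rz": 0},{"tx": 0,"ty": 0,"tz": 0,"rx": 0,"ry": 0,"rz": 0}]' --jaw 1

```text
time: 27.8
position: [0.4482, 0.0441, 0.228]
tcp_rot: [[-0.001, 1.0, 0.002], [1.0, 0.001, -0.0], [-0.0, 0.002, -1.0]]
wrist_force: [0.8, 0.8, -0.1]
gripper_width: 0.055
```

```bash
cat > chk.py <<'E'
from h import *
import sys
f=sys.argv[1];s=manip.observe();print(s['time'],s['position'].round(4),s['gripper_width'],s['wrist_force'].round(1))
for n in('scene','top'):
    p,d,C=grab(n,f+n);P=cloud(d,C)
    for nm,z,x0,x1,y0,y1 in(('tubes',.126,.5,.615,-.08,.17),('table tubes',.11,.4,.63,.2,.35),('compacts',.022,.3,.58,-.6,-.2),('onpad',.170,.6,.8,-.1,.18)):
        m=(abs(P[:,:,2]-z)<.006)&(P[:,:,0]>x0)&(P[:,:,0]<x1)&(P[:,:,1]>y0)&(P[:,:,1]<y1)
        k,L,S,c=cv2.connectedComponentsWithStats(m.astype(np.uint8))
        for i in range(1,k):
            if S[i,4]>30:q=P[L==i];print(n,nm,S[i,4],c[i].round(0),q.mean(0).round(4),(np.percentile(q,98,axis=0)-np.percentile(q,2,axis=0))[:2].round(3))
E
python3 chk.py c4
```

```text
27.8 [0.4482 0.0441 0.228 ] 0.05515484900331056 [ 0.8  0.8 -0.1]
scene tubes 88 [234. 198.] [ 0.5706 -0.0436  0.1262] [0.027 0.024]
scene tubes 92 [267. 205.] [0.5722 0.0441 0.1271] [0.026 0.025]
scene tubes 96 [301. 211.] [0.5718 0.1306 0.1267] [0.027 0.025]
scene table tubes 99 [340. 234.] [0.6048 0.235  0.1108] [0.025 0.024]
scene compacts 107 [144. 150.] [ 0.3779 -0.3937  0.0186] [0.039 0.041]
scene compacts 226 [161. 169.] [ 0.4432 -0.3107  0.0222] [0.05 0.05]
scene compacts 231 [123. 173.] [ 0.4819 -0.416   0.0222] [0.053 0.052]
top tubes 72 [253. 185.] [0.5713 0.0452 0.1262] [0.026 0.023]
top tubes 74 [283. 185.] [ 0.5709 -0.0423  0.1263] [0.025 0.026]
top tubes 71 [223. 186.] [0.5707 0.1312 0.1266] [0.023 0.023]
top table tubes 73 [188. 176.] [0.6043 0.2358 0.1101] [0.024 0.025]
top compacts 272 [401. 216.] [ 0.4805 -0.4142  0.0221] [0.052 0.051]
top compacts 269 [369. 229.] [ 0.4421 -0.3094  0.0224] [0.051 0.051]
top compacts 134 [396. 249.] [ 0.378  -0.3924  0.0184] [0.041 0.04 ]
```

All three tubes stand at the correct height, with tops at 0.126 m. I'll push the drawer in.

carry_out --increments '[{"tx": 0,"ty": 0,"tz": 0.03,"rx": 0,"ry": 0,"rz": 0},{"tx": 0,"ty": 0,"tz": 0.04,"rx": 0,"ry": 0,"rz": 0},{"tx": 0,"ty": 0,"tz": 0.04,"rx": 0,"ry": 0,"rz": 0},{"tx": 0,"ty": 0,"tz": 0.04,"rx": 0,"ry": 0,"rz": 0},{"tx": 0,"ty": 0,"tz": 0.015,"rx": 0,"ry": 0,"rz": 0},{"tx": 0,"ty": 0,"tz": 0,"rx": 0,"ry": 0,"rz": 0}]'

```text
time: 28.65
position: [0.4473, 0.0437, 0.0613]
tcp_rot: [[0.0, 1.0, -0.002], [1.0, -0.0, -0.0], [-0.0, -0.002, -1.0]]
wrist_force: [0.2, 0.5, -0.1]
gripper_width: 0.005
```

carry_out --increments '[{"tx": 0,"ty": 0.007,"tz": 0,"rx": 0,"ry": 0,"rz": 0},{"tx": 0,"ty": 0.006,"tz": 0,"rx": 0,"ry": 0,"rz": 0},{"tx": 0,"ty": 0.005,"tz": 0,"rx": 0,"ry": 0,"rz": 0},{"tx": 0,"ty": 0.006,"tz": 0,"rx": 0,"ry": 0,"rz": 0},{"tx": 0,"ty": 0.007,"tz": 0,"rx": 0,"ry": 0,"rz": 0},{"tx": 0,"ty": 0.008,"tz": 0,"rx": 0,"ry": 0,"rz": 0},{"tx": 0,"ty": 0.008,"tz": 0,"rx": 0,"ry": 0,"rz": 0},{"tx": 0,"ty": 0.008,"tz": 0,"rx": 0,"ry": 0,"rz": 0}]'

```text
time: 29.65
position: [0.503, 0.0442, 0.062]
tcp_rot: [[-0.0, 1.0, -0.0], [1.0, 0.0, -0.0], [-0.0, -0.0, -1.0]]
wrist_force: [-2.3, 0.6, 2.5]
gripper_width: 0.005
```

carry_out --increments '[{"tx": 0,"ty": 0.008,"tz": 0,"rx": 0,"ry": 0,"rz": 0},{"tx": 0,"ty": 0.008,"tz": 0,"rx": 0,"ry": 0,"rz": 0},{"tx": 0,"ty": 0.008,"tz": 0,"rx": 0,"ry": 0,"rz": 0},{"tx": 0,"ty": 0.006,"tz": 0,"rx": 0,"ry": 0,"rz": 0},{"tx": 0,"ty": 0.004,"tz": 0,"rx": 0,"ry": 0,"rz": 0},{"tx": 0,"ty": 0,"tz": 0,"rx": 0,"ry": 0,"rz": 0}]'

```text
time: 30.4
position: [0.5372, 0.0443, 0.0622]
tcp_rot: [[-0.0, 1.0, 0.001], [1.0, 0.0, 0.0], [0.0, 0.001, -1.0]]
wrist_force: [0.0, 0.7, -0.4]
gripper_width: 0.008
```

carry_out --increments '[{"tx": 0,"ty": 0.004,"tz": 0,"rx": 0,"ry": 0,"rz": 0},{"tx": 0,"ty": 0.004,"tz": 0,"rx": 0,"ry": 0,"rz": 0},{"tx": 0,"ty": 0.004,"tz": 0,"rx": 0,"ry": 0,"rz": 0},{"tx": 0,"ty": 0.004,"tz": 0,"rx": 0,"ry": 0,"rz": 0},{"tx": 0,"ty": 0.004,"tz": 0,"rx": 0,"ry": 0,"rz": 0},{"tx": 0,"ty": 0.003,"tz": 0,"rx": 0,"ry": 0,"rz": 0},{"tx": 0,"ty": 0.002,"tz": 0,"rx": 0,"ry": 0,"rz": 0},{"tx": 0,"ty": 0.002,"tz": 0,"rx": 0,"ry": 0,"rz": 0}]'

```text
time: 31.4
position: [0.563, 0.0442, 0.062]
tcp_rot: [[-0.0, 1.0, -0.001], [1.0, 0.0, -0.0], [-0.0, -0.001, -1.0]]
wrist_force: [-2.9, -0.1, 2.0]
gripper_width: 0.004
```

carry_out --increments '[{"tx": 0,"ty": 0.002,"tz": 0,"rx": 0,"ry": 0,"rz": 0},{"tx": 0,"ty": 0.001,"tz": 0,"rx": 0,"ry": 0,"rz": 0},{"tx": 0,"ty": 0,"tz": 0,"rx": 0,"ry": 0,"rz": 0}]'

```text
time: 31.78
position: [0.566, 0.0442, 0.0619]
tcp_rot: [[-0.0, 1.0, -0.001], [1.0, 0.0, -0.0], [-0.0, -0.001, -1.0]]
wrist_force: [-3.3, 0.6, 3.1]
gripper_width: 0.003
```

carry_out --increments '[{"tx": 0,"ty": 0.002,"tz": 0,"rx": 0,"ry": 0,"rz": 0},{"tx": 0,"ty": 0.002,"tz": 0,"rx": 0,"ry": 0,"rz": 0},{"tx": 0,"ty": 0,"tz": 0,"rx": 0,"ry": 0,"rz": 0}]'

```text
time: 32.15
position: [0.5664, 0.0442, 0.0618]
tcp_rot: [[-0.0, 1.0, -0.009], [1.0, 0.0, -0.0], [-0.0, -0.009, -1.0]]
wrist_force: [-16.5, 0.0, 13.3]
gripper_width: 0.005
```

The drawer hit its hard stop, so it is home. I'll back off, rise and go over to the compact.

carry_out --increments '[{"tx": 0,"ty": -0.015,"tz": 0,"rx": 0,"ry": 0,"rz": 0},{"tx": 0,"ty": -0.03,"tz": 0,"rx": 0,"ry": 0,"rz": 0},{"tx": 0,"ty": 0,"tz": -0.04,"rx": 0,"ry": 0,"rz": 0},{"tx": 0,"ty": 0,"tz": -0.05,"rx": 0,"ry": 0,"rz": 0},{"tx": 0,"ty": 0,"tz": -0.05,"rx": 0,"ry": 0,"rz": 0},{"tx": -0.03,"ty": 0,"tz": -0.03,"rx": 0,"ry": 0,"rz": 0},{"tx": -0.05,"ty": -0.015,"tz": 0,"rx": 0,"ry": 0,"rz": 0},{"tx": -0.055,"ty": -0.015,"tz": 0,"rx": 0,"ry": 0,"rz": 0}]' --jaw -1

```text
time: 33.15
position: [0.4965, -0.092, 0.2335]
tcp_rot: [[-0.002, 1.0, 0.005], [1.0, 0.002, -0.001], [-0.001, 0.005, -1.0]]
wrist_force: [0.7, 0.1, 0.2]
gripper_width: 0.888
```

carry_out --increments '[{"tx": -0.055,"ty": -0.015,"tz": 0,"rx": 0,"ry": 0,"rz": 0},{"tx": -0.055,"ty": 0,"tz": 0,"rx": 0,"ry": 0,"rz": 0},{"tx": -0.055,"ty": 0,"tz": 0,"rx": 0,"ry": 0,"rz": 0},{"tx": -0.055,"ty": 0,"tz": 0,"rx": 0,"ry": 0,"rz": 0},{"tx": -0.055,"ty": 0,"tz": 0,"rx": 0,"ry": 0,"rz": 0},{"tx": -0.04,"ty": 0,"tz": 0,"rx": 0,"ry": 0,"rz": 0},{"tx": 0,"ty": 0,"tz": 0,"rx": 0,"ry": 0,"rz": 0},{"tx": 0,"ty": 0,"tz": 0,"rx": 0,"ry": 0,"rz": 0}]'

```text
time: 34.15
position: [0.4806, -0.4056, 0.2319]
tcp_rot: [[0.0, 1.0, 0.001], [1.0, -0.0, 0.0], [0.0, 0.001, -1.0]]
wrist_force: [-0.5, 1.0, 0.1]
gripper_width: 0.996
```

```bash
python3 chk.py c5; python3 - <<'E'
from h import *
p,d,C=grab('wrist','w5');q,dd,CC=load('c5top')
P=cloud(dd,CC);m=(abs(P[:,:,2]-.06)<.012)&(P[:,:,0]>.53)&(P[:,:,0]<.605)&(abs(P[:,:,1]-.044)<.05);print('bar x',np.median(P[m],0),m.sum())
cv2.imwrite('pics/w5b.png',np.hstack([cv2.resize(p[:,:,::-1],(440,330)),cv2.resize(q[90:240,190:350,::-1],(352,330))]))
E
```

```text
34.15 [ 0.4806 -0.4056  0.2319] 0.9961803796755536 [-0.5  1.   0.1]
scene table tubes 98 [340. 234.] [0.6047 0.2351 0.1107] [0.026 0.024]
scene compacts 98 [144. 150.] [ 0.3778 -0.3934  0.019 ] [0.042 0.041]
scene compacts 229 [161. 170.] [ 0.4437 -0.3106  0.0219] [0.055 0.051]
scene compacts 232 [123. 173.] [ 0.4822 -0.4165  0.0219] [0.054 0.05 ]
top table tubes 70 [188. 176.] [0.6045 0.2359 0.1101] [0.024 0.025]
top compacts 151 [398. 216.] [ 0.4793 -0.4036  0.022 ] [0.05 0.03]
top compacts 276 [369. 229.] [ 0.4421 -0.3092  0.0224] [0.051 0.052]
top compacts 125 [396. 249.] [ 0.3778 -0.3917  0.0183] [0.038 0.038]
bar x [0.58229202 0.04207274 0.05864552] 104
```

View pics/w5b.png

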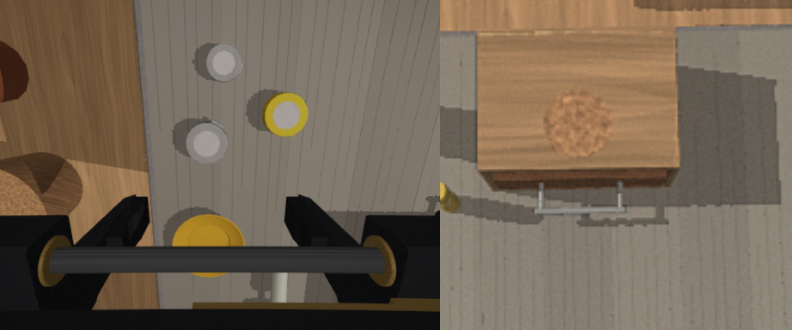

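The drawer is home. The target silver compact is at (207,143) in the wrist view, with its hinge on the robot side (-x), so gripping along y avoids it. I'll measure its centre in the wrist frame, and the pad's too.

```bash
python3 - <<'E'
from h import *
p,d,C=load('w5');P=cloud(d,C)
m=(abs(P[:,:,2]-.022)<.005)&(np.hypot(P[:,:,0]-.48,P[:,:,1]+.415)<.05)
k,L,S,c=cv2.connectedComponentsWithStats(m.astype(np.uint8));i=1+S[1:,4].argmax();m=(L==i).astype(np.uint8)
cn=max(cv2.findContours(m,0,cv2.CHAIN_APPROX_NONE)[0],key=len)[:,0];W=onz(C,cn,.022)[:,:2]
# circle fit robust
from scipy.optimize import least_squares
r=least_squares(lambda a:np.hypot(W[:,0]-a[0],W[:,1]-a[1])-a[2],[.48,-.415,.029],loss='soft_l1',f_scale=.001)
f=r.x;print('compact',f.round(4));D=W-f[:2];rr=np.hypot(*D.T);j=rr>f[2]+.0025;print('hinge angles',np.degrees(np.arctan2(D[j,1],D[j,0])).round())
# pad in top/scene by colour within top board
for n in('c5top','c5scene'):
    p,d,C=load(n);P=cloud(d,C);b=cv2.cvtColor(p,cv2.COLOR_RGB2LAB).astype(float)
    R=(abs(P[:,:,2]-.148)<.008)&(abs(P[:,:,0]-.70)<.07)&(abs(P[:,:,1]-.044)<.11)
    a=cv2.GaussianBlur(b[:,:,1],(0,0),1.5);t=np.median(a[R]);
    T=cv2.threshold(a[R].astype(np.uint8),0,255,cv2.THRESH_OTSU)[0]
    m=(R&(a>T)).astype(np.uint8);k,L,S,c=cv2.connectedComponentsWithStats(m);i=1+S[1:,4].argmax();print(n,'pad',S[i,4],onz(C,[c[i]],.148),t,T)
E
```

```text
compact [ 0.4772 -0.4176  0.0283]
hinge angles [165.]
c5top pad 872 [[0.68259481 0.04389102 0.148     ]] 137.45031182785775 138.0
c5scene pad 1234 [[0.68125967 0.04129152 0.148     ]] 138.69817578786945 139.0
```

carry_out --increments '[{"tx": -0.0115,"ty": -0.0025,"tz": 0.02,"rx": 0,"ry": 0,"rz": 0},{"tx": 0,"ty": 0,"tz": 0.04,"rx": 0,"ry": 0,"rz": 0},{"tx": 0,"ty": 0,"tz": 0.05,"rx": 0,"ry": 0,"rz": 0},{"tx": 0,"ty": 0,"tz": 0.045,"rx": 0,"ry": 0,"rz": 0},{"tx": 0,"ty": 0,"tz": 0.025,"rx": 0,"ry": 0,"rz": 0},{"tx": 0,"ty": 0,"tz": 0.015,"rx": 0,"ry": 0,"rz": 0},{"tx": 0,"ty": 0,"tz": 0.008,"rx": 0,"ry": 0,"rz": 0},{"tx": 0,"ty": 0,"tz": 0,"rx": 0,"ry": 0,"rz": 0}]'

```text
time: 35.3
position: [0.4781, -0.4174, 0.0291]
tcp_rot: [[-0.0, 1.0, 0.0], [1.0, 0.0, -0.0], [-0.0, 0.0, -1.0]]
wrist_force: [1.0, 0.1, -0.5]
gripper_width: 1.002
```

carry_out --increments '[{"tx": 0,"ty": 0,"tz": 0,"rx": 0,"ry": 0,"rz": 0},{"tx": 0,"ty": 0,"tz": 0.0,"rx": 0,"ry": 0,"rz": 0}]'

```text
time: 35.55
position: [0.4787, -0.418, 0.0304]
tcp_rot: [[-0.0, 1.0, 0.002], [1.0, 0.0, -0.002], [-0.002, 0.002, -1.0]]
wrist_force: [1.0, -0.1, 0.2]
gripper_width: 0.998
```

carry_out --increments '[{"tx": 0.0005,"ty": -0.0005,"tz": 0.0045,"rx": 0,"ry": 0,"rz": 0},{"tx": 0,"ty": 0,"tz": 0,"rx": 0,"ry": 0,"rz": 0}]'

```text
time: 35.8
position: [0.4772, -0.4166, 0.0243]
tcp_rot: [[-0.0, 1.0, -0.0], [1.0, 0.0, 0.0], [0.0, -0.0, -1.0]]
wrist_force: [1.2, -0.2, -0.3]
gripper_width: 0.999
```

carry_out --increments '[{"tx": 0,"ty": 0,"tz": 0,"rx": 0,"ry": 0,"rz": 0},{"tx": 0,"ty": 0,"tz": 0,"rx": 0,"ry": 0,"rz": 0},{"tx": 0,"ty": 0,"tz": 0,"rx": 0,"ry": 0,"rz": 0},{"tx": 0,"ty": 0,"tz": 0,"rx": 0,"ry": 0,"rz": 0},{"tx": 0,"ty": 0,"tz": 0,"rx": 0,"ry": 0,"rz": 0}]' --jaw 1

```text
time: 36.42
position: [0.4776, -0.417, 0.0247]
tcp_rot: [[-0.0, 1.0, 0.0], [1.0, 0.0, -0.0], [-0.0, 0.0, -1.0]]
wrist_force: [-0.1, 0.1, -0.4]
gripper_width: 0.652
```

carry_out --increments '[{"tx": 0,"ty": 0,"tz": -0.02,"rx": 0,"ry": 0,"rz": 0},{"tx": 0,"ty": 0,"tz": -0.045,"rx": 0,"ry": 0,"rz": 0},{"tx": 0,"ty": 0,"tz": -0.05,"rx": 0,"ry": 0,"rz": 0},{"tx": 0,"ty": 0,"tz": -0.05,"rx": 0,"ry": 0,"rz": 0},{"tx": 0.03,"ty": 0.01,"tz": -0.04,"rx": 0,"ry": 0,"rz": 0},{"tx": 0.045,"ty": 0.02,"tz": 0,"rx": 0,"ry": 0,"rz": 0},{"tx": 0.045,"ty": 0.02,"tz": 0,"rx": 0,"ry": 0,"rz": 0},{"tx": 0.045,"ty": 0.02,"tz": 0,"rx": 0,"ry": 0,"rz": 0}]'

```text
time: 37.42
position: [0.5479, -0.2505, 0.2314]
tcp_rot: [[0.0, 1.0, 0.002], [1.0, -0.0, -0.001], [-0.001, 0.002, -1.0]]
wrist_force: [0.4, -0.4, -1.2]
gripper_width: 0.648
```

carry_out --increments '[{"tx": 0.045,"ty": 0.02,"tz": 0,"rx": 0,"ry": 0,"rz": 0},{"tx": 0.045,"ty": 0.02,"tz": 0,"rx": 0,"ry": 0,"rz": 0},{"tx": 0.045,"ty": 0.02,"tz": 0,"rx": 0,"ry": 0,"rz": 0},{"tx": 0.045,"ty": 0.02,"tz": 0,"rx": 0,"ry": 0,"rz": 0},{"tx": 0.045,"ty": 0.02,"tz": 0,"rx": 0,"ry": 0,"rz": 0},{"tx": 0.045,"ty": 0.02,"tz": 0,"rx": 0,"ry": 0,"rz": 0},{"tx": 0.026,"ty": 0.012,"tz": 0,"rx": 0,"ry": 0,"rz": 0},{"tx": 0,"ty": 0,"tz": 0,"rx": 0,"ry": 0,"rz": 0}]'

```text
time: 38.42
position: [0.6799, 0.0464, 0.2307]
tcp_rot: [[-0.003, 1.0, 0.001], [1.0, 0.003, 0.0], [0.0, 0.001, -1.0]]
wrist_force: [0.1, -0.1, -1.8]
gripper_width: 0.65
```

carry_out --increments '[{"tx": 0,"ty": 0,"tz": 0,"rx": 0,"ry": 0,"rz": 0},{"tx": 0,"ty": 0,"tz": 0,"rx": 0,"ry": 0,"rz": 0}]'

```text
time: 38.67
position: [0.679, 0.043, 0.2299]
tcp_rot: [[0.001, 1.0, -0.0], [1.0, -0.001, -0.0], [-0.0, -0.0, -1.0]]
wrist_force: [0.7, -0.5, -0.9]
gripper_width: 0.651
```

```bash
python3 - <<'E'
from h import *
s=manip.observe();print(s['position'],s['gripper_width'],s['wrist_force'])
p,d,C=grab('wrist','w6');q,dd,CC=grab('scene','s6');P=cloud(d,C)
T=s['position']
cv2.imwrite('pics/w6b.png',np.hstack([cv2.resize(p[:,:,::-1],(440,330)),cv2.resize(q[130:310,170:362,::-1],(352,330))]))
m=(np.hypot(P[:,:,0]-T[0],P[:,:,1]-T[1])<.045)&(P[:,:,2]>T[2]-.03)&(P[:,:,2]<T[2]+.002);Q=P[m]
print(len(Q),np.percentile(Q,[1,50,99],axis=0).round(4))
E
```

```text
[0.67896741 0.0429759  0.22993569] 0.6511404067460835 [ 0.68758112 -0.46843623 -0.85659194]
10290 [[0.6506 0.0042 0.2109]
 [0.6691 0.0444 0.2291]
 [0.6914 0.0833 0.2312]]
```

View pics/w6b.png

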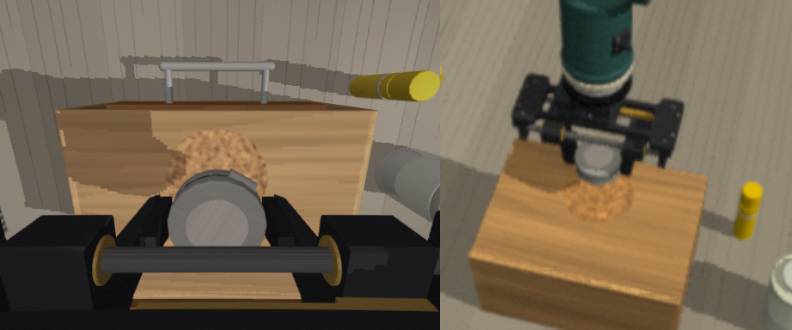

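The compact is held flat with its hinge toward the robot, centred over the pad to within about 2 mm. I'll lower it.

carry_out --increments '[{"tx": 0.0005,"ty": 0,"tz": 0.015,"rx": 0,"ry": 0,"rz": 0},{"tx": 0,"ty": 0,"tz": 0.015,"rx": 0,"ry": 0,"rz": 0},{"tx": 0,"ty": 0,"tz": 0.012,"rx": 0,"ry": 0,"rz": 0},{"tx": 0,"ty": 0,"tz": 0.007,"rx": 0,"ry": 0,"rz": 0},{"tx": 0,"ty": 0,"tz": 0.004,"rx": 0,"ry": 0,"rz": 0},{"tx": 0,"ty": 0,"tz": 0,"rx": 0,"ry": 0,"rz": 0},{"tx": 0,"ty": 0,"tz": 0,"rx": 0,"ry": 0,"rz": 0}]'

```text
time: 39.65
position: [0.6798, 0.0448, 0.1772]
tcp_rot: [[-0.0, 1.0, 0.001], [1.0, 0.0, 0.0], [0.0, 0.001, -1.0]]
wrist_force: [0.5, 0.1, -1.2]
gripper_width: 0.655
```

carry_out --increments '[{"tx": 0,"ty": 0,"tz": 0.001,"rx": 0,"ry": 0,"rz": 0},{"tx": 0,"ty": 0,"tz": 0.001,"rx": 0,"ry": 0,"rz": 0},{"tx": 0,"ty": 0,"tz": 0,"rx": 0,"ry": 0,"rz": 0}]'

```text
time: 40.02
position: [0.6794, 0.0447, 0.1746]
tcp_rot: [[-0.0, 1.0, -0.0], [1.0, 0.0, 0.0], [0.0, -0.0, -1.0]]
wrist_force: [0.1, -0.2, -0.5]
gripper_width: 0.652
```

carry_out --increments '[{"tx": 0,"ty": 0,"tz": 0.001,"rx": 0,"ry": 0,"rz": 0},{"tx": 0,"ty": 0,"tz": 0.001,"rx": 0,"ry": 0,"rz": 0},{"tx": 0,"ty": 0,"tz": 0.001,"rx": 0,"ry": 0,"rz": 0},{"tx": 0,"ty": 0,"tz": 0,"rx": 0,"ry": 0,"rz": 0}]'

```text
time: 40.52
position: [0.6795, 0.0447, 0.1726]
tcp_rot: [[-0.0, 1.0, 0.0], [1.0, 0.0, -0.0], [-0.0, 0.0, -1.0]]
wrist_force: [-2.7, 0.1, 5.5]
gripper_width: 0.654
```

Contact. I'll release, rise and retreat to the side.

carry_out --increments '[{"tx": 0,"ty": 0,"tz": 0,"rx": 0,"ry": 0,"rz": 0},{"tx": 0,"ty": 0,"tz": 0,"rx": 0,"ry": 0,"rz": 0},{"tx": 0,"ty": 0,"tz": 0,"rx": 0,"ry": 0,"rz": 0},{"tx": 0,"ty": 0,"tz": -0.01,"rx": 0,"ry": 0,"rz": 0},{"tx": 0,"ty": 0,"tz": -0.03,"rx": 0,"ry": 0,"rz": 0},{"tx": 0,"ty": 0,"tz": -0.04,"rx": 0,"ry": 0,"rz": 0},{"tx": 0,"ty": -0.03,"tz": -0.02,"rx": 0,"ry": 0,"rz": 0},{"tx": 0,"ty": -0.05,"tz": 0,"rx": 0,"ry": 0,"rz": 0}]' --jaw -0.8

```text
time: 41.52
position: [0.6012, 0.0447, 0.2753]
tcp_rot: [[-0.0, 1.0, 0.007], [1.0, 0.0, 0.0], [0.0, 0.007, -1.0]]
wrist_force: [-1.0, -0.1, 1.1]
gripper_width: 0.897
```

carry_out --increments '[{"tx": 0.03,"ty": -0.05,"tz": 0,"rx": 0,"ry": 0,"rz": 0},{"tx": 0.05,"ty": -0.05,"tz": 0,"rx": 0,"ry": 0,"rz": 0},{"tx": 0.05,"ty": -0.05,"tz": 0,"rx": 0,"ry": 0,"rz": 0},{"tx": 0.05,"ty": -0.03,"tz": 0,"rx": 0,"ry": 0,"rz": 0},{"tx": 0.05,"ty": 0,"tz": 0,"rx": 0,"ry": 0,"rz": 0},{"tx": 0.05,"ty": 0,"tz": 0,"rx": 0,"ry": 0,"rz": 0},{"tx": 0,"ty": 0,"tz": 0,"rx": 0,"ry": 0,"rz": 0},{"tx": 0,"ty": 0,"tz": 0,"rx": 0,"ry": 0,"rz": 0}]'

```text
time: 42.52
position: [0.4309, 0.3128, 0.2719]
tcp_rot: [[-0.001, 1.0, 0.0], [1.0, 0.001, -0.0], [-0.0, 0.0, -1.0]]
wrist_force: [-0.6, -0.9, 0.3]
gripper_width: 0.898
```

```bash
python3 chk.py c7; python3 - <<'E'
from h import *
q,dd,CC=load('c7top');P=cloud(dd,CC);m=(abs(P[:,:,2]-.06)<.012)&(P[:,:,0]>.53)&(P[:,:,0]<.605)&(abs(P[:,:,1]-.044)<.05);print('bar x',np.median(P[m],0),m.sum())
a,_,_=load('c7scene')
cv2.imwrite('pics/c7b.png',np.hstack([cv2.resize(a[:,:,::-1],(400,300)),cv2.resize(q[:,:,::-1],(400,300))]))
E
```

```text
42.525 [0.4309 0.3128 0.2719] 0.8984724319507176 [-0.6 -0.9  0.3]
scene table tubes 99 [340. 234.] [0.6044 0.2354 0.1104] [0.027 0.024]
scene compacts 100 [143. 150.] [ 0.3779 -0.3945  0.0189] [0.042 0.043]
scene compacts 231 [161. 169.] [ 0.4436 -0.3105  0.0222] [0.053 0.05 ]
scene onpad 434 [257. 230.] [0.6825 0.0459 0.1714] [0.053 0.051]
top table tubes 72 [188. 176.] [0.6045 0.236  0.1101] [0.024 0.025]
top compacts 274 [369. 229.] [ 0.4422 -0.3094  0.0221] [0.051 0.052]
top compacts 120 [397. 249.] [ 0.3781 -0.393   0.0181] [0.039 0.039]
top onpad 333 [251. 144.] [0.681  0.047  0.1708] [0.052 0.051]
bar x [0.58214287 0.04358354 0.05852792] 102
```

View pics/c7b.png

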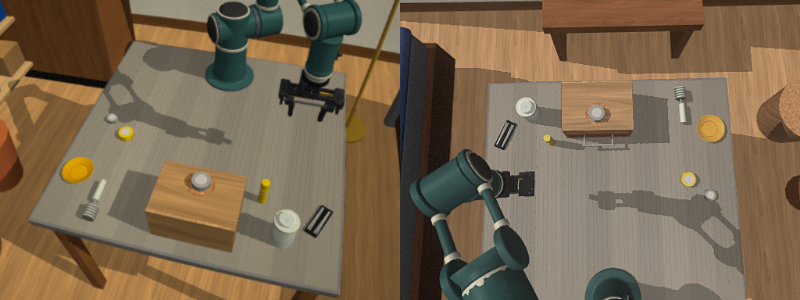

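The compact lies on the pad about 3 mm from its middle, the drawer is shut and the bystanders haven't moved. I'm handing the job in.

```bash
python3 -c "
from cell import manip
print(manip.close_job())"
```

```text
the job is handed in; nothing more can be done
None
```

The job is done and handed in after about 43 s of the 210 s allowed.

- **Drawer out:** I pulled it to its stop by hooking the handle bar; at the stop the force rose while the position held.
- **Tubes:** three amber tubes were there. Each was lowered until it touched bottom (about 5 N) before release, into the middle well and the two end wells. Before closing, their tops measured about 126 mm, which is right for tubes standing on the well floor.
- **Drawer shut:** I pushed the bar past the click to a hard stop, with forces up to about 16 N. The last picture puts the bar at x = 0.582 m, against 0.581 m expected at home. The tubes can't be seen with the drawer shut.
- **Compact:** the larger silver one lies flat on the cork pad, about 3 mm from the middle by the top camera. I saw no sign of it being knocked aside.
- **Left alone:** the yellow tube and the other two compacts measured where I first saw them. One exception is the yellow compact, where early readings differed by about 7 mm in y from later steady ones. I never touched it, and I put the difference down to the early depth mask cutting off part of the disc. I checked the dispenser, saucer, tweezers and roller by eye only.
- **Camera disagreement:** the top, scene and wrist cameras differed by 1 to 3 mm throughout, so I aligned the tubes to the wells in the wrist camera's own frame.

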